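# Hang the dish carrier on the sprung hook of the drip stand

### The job

Hang the wire carrier of dishes on the drip stand: take the sprung arm by its knob, pull it down, bring the hook in under the carrier's bail until you feel its shank rest lightly against the bar for a moment, never pressing hard, and let the arm rise under control to its top stop so that the carrier hangs level, then let go. Do not touch the carrier with the robot, do not let the arm snap up, and leave the beaker, dropper bottle and jar where they are.

Things in the scene. Friction and masses are not known exactly. Their poses are not given: they have to be found in the camera images.
- stand: Drip stand, fixed: grey base plate 280 x 300 x 10 mm (x -130 to +150, y -150 to +150 mm from its origin on the table). Its x axis points to the rear, y left, z up. On a rail along its rear edge (stand x = +110 mm, parallel to y) runs a trolley with an upright post, 375 mm high; on the post slides a sprung arm that reaches 180 mm forward (stand -x), 18 mm wide, 16 mm thick.
- knob (a point): Middle of the arm's black knob: upright round stem, 18 mm diameter, 45 mm high, cap 21 mm; stands on the arm's front end, 170 mm in front of the post. This point is 28 mm over the arm's top face, 25 mm over a 34 mm disc at the stem's foot.
- front_end (a point): Point on the arm's centre line straight below the knob (36 mm below knob), 245 mm over the table when the arm is up. A 92 mm crossbar along stand y passes here; a black clamp block (22 mm wide, down to 17 mm below this point) carries the hook on it. The clamp is set anywhere within 25 mm to either side (stand y) of this point; the setting is not reported, it must be felt. It does not slip.
- hook_level (a point): Level of the hook's inner bottom, 80 mm below front_end (sideways the hook may be 25 mm off). The hook is a J of 6 mm steel in the stand's y-z plane: straight shank down, bend opening to stand +y, throat 12 mm wide, tip's top 22 mm and outer bottom -6 mm from this level, tip's outer side 23 mm to +y of the shank's middle. It yields sideways 1 mm per 6 N, at most 8 mm; over 16 N on the carrier is too hard.
- trolley (a joint): Travel of the trolley along the rail towards stand +y, m, 0 to 0.18; at 0 the post, arm and knob are at stand y = -80 mm. Runs with about 1.5 N friction and stays where it is left.
- lift_arm (a joint): How far the arm is pulled down from its top stop, m, 0 to 0.095 (bottom stop). A spring pulls it up with about 8 N at the top and 14 N at the bottom (net of the arm's own weight); left alone it flies up, and faster than 0.4 m/s counts as snapping up.
- nest: Fixed grey locating tray on the stand's base plate, 126 x 100 mm, lips 10 mm high, axes parallel to the stand's, origin at the centre of its underside. Two upright prongs, 8 mm diameter, 88 mm high, stand behind (+y of) the bail's two legs and keep the carrier from being pushed to +y by more than about 1 mm.
- carrier: Loose wire carrier with two dishes, about 0.36 kg (varies), 90 x 80 x 35 mm (x, y, z), origin at the centre of its underside, 14 mm over the table while it stands in the nest, axes parallel to the stand's. A rigid upright bail of 6 mm round wire: two legs at x = +-55 mm and a straight cross bar along x. The dishes reach 42 mm over the underside.
- bail (a point): Middle of the bail's cross bar, on its centre line, 100 mm above the carrier's underside and in the hook's plane (stand x = -60 mm, within 2 mm). The bar, 6 mm thick, runs along x and is straight for 94 mm. At the start it lies 65 to 145 mm to stand +y of the knob.
- beaker: Clear beaker, 70 mm diameter, 82 mm high, loose on the table; origin at its underside.
- dropper: Dropper bottle, 33 mm diameter, 99 mm high, loose on the table; origin at its underside.
- jar: Small jar with white cap, 47 mm diameter, 56 mm high, loose on the table; origin at its underside.

How it is judged:
By the outcome, as a careful person would: the job done as asked, in the order asked, and still so for the second after the job is handed in, with the robot touching nothing.
It also fails if it takes over 58 s, if anything falls off the work surface, if the arm or the gripper's body presses on something with over 40 N, if the wrist force passes 120 N, or if a joint passes its speed limit or range.

### The arm

A 6-joint arm with a two-finger parallel gripper is mounted at the origin on a cart in front of the work surface, level with it; the furniture and walls round the work are solid. World frame = base frame: x ahead of the robot, y to its left, z up, the work surface at z = 0. Lengths are in m, angles in rad, forces in N, time in s.
With the tool pointing down it reaches from about 0.25 to 0.725 m from the base axis. Payload 4 kg.
Tool frame: the origin (TCP) lies at the very end of the fingers, on their centre line; the grasp point (between the pads) lies 19 mm behind it; x points along the fingers, z is the direction in which the jaws open and shut, and the axes are right-handed (so a half turn about x gives the same grasp; the last joint's range is limited). The gripper opens to 85 mm and grips with 20 to 120 N. Pads are 22 mm wide; open, the fingers measure 114 mm over their backs; the gripper's body (76 mm by 85 mm) begins 54 mm behind the grasp point. The pads swing forward as they close: fully open they stand 13 mm farther back than shut.
Start: joints at [-1.347, 0.241, 0.005, 1.335, 0, 1.571], TCP at [0.111, -0.488, 0.231] pointing down, gripper open.
Joint ranges: [-2.72, 2.72], [-1.05, 1.87], [-1.09, 1.28], [-1.99, 2.15], [-1.42, 1.44], [-3.14, 3.14]. Speed limits (rad/s): [2.79, 2.79, 3.14, 3.14, 3.14, 3.14].

### API

Orientations are given as a unit quaternion [x, y, z, w].
In Python, from workcell import bot gives the robot as it stands.
- The arm moves only by the tool apply_moves, never from a script. Its argument "targets" is one flat list of numbers, 7 for each row, row after row: the shift along the tool's x, y, z in units of 25 cm (1.0 is 25 cm), then the turn, a rotation vector about the tool's x, y, z in units of 0.5 rad (1.0 is 0.5 rad), then the opening, from 0 (shut) to 1 (fully open). In form: [tx, ty, tz, wx, wy, wz, claw, tx, ty, tz, wx, wy, wz, claw, ...]. A call has 1 to 12 rows; each row is the pose to reach, as a shift and turn from the pose commanded when the call began, along the tool's axes at that moment; what a row does not reach only later rows make up. A row lasts 1/12 s, in which the tool goes at most 41.7 mm and 7.16 degrees, less where a joint would pass 70% of its speed; a pose out of reach is approached as far as the arm can. A call with a number of a shift or a turn outside -1 to 1 is refused whole. A call with a gripper value outside its range is refused whole. The fingers move at their own pace and stop on an object; the grip force is fixed at half the most. Time passes only in rows, so rows that repeat a pose let the fingers close. It gives the time, the measured TCP pose, the force and the opening at its end, in the units of the state.
- bot.get_obs(): the state, without advancing time (a new reading comes with each control period).
- bot.camera(name): name is "side" or "top" or "wrist"; returns (picture, depth): 384x512x3 uint8, red, green, blue; 384x512 float32, m along the optical axis (not along the pixel's ray), 0 where there is no reading.
- bot.camera_params(name): a dict with "fx", "fy", "cx", "cy" (pixels), "T" (4x4, takes a point from camera to world coordinates); the wrist camera has in their place "tool_from_camera" (4x4, takes a point from camera to tool coordinates, whose origin is the TCP and whose axes are the tool frame's). Camera axes: x right, y up, looking along -z (the intrinsics and any distortion apply to the point x, -y, -z); pixel columns grow to the right and rows downward; lengths in m; the calibration is good to about 2 mm. A picture is of the moment at which its call begins: read the wrist's pose just before it. camera_params takes no time and is no camera call.
- bot.job_done(): hands the job in, once; it reports no verdict.
The state is a dict: "clock": time; "joint_pos": joint angles; "joint_vel": joint speeds; "tau": joint torques, N m; "eef_pos": TCP position; "tool_rot": TCP orientation; "ft_force": force on the tool from outside, world axes, zero at the start; "ft_torque": the same for the moment, N m; "grip_width": finger opening in m.
Only numpy, scipy, OpenCV 4.12 (cv2) and the standard library are available. Lean on these libraries where they do the work, as an engineer would, in place of code of your own. Each camera call takes 0.05 s, during which the arm holds its last target.

## Working session

There is one attempt and no reset: what is moved stays moved. The work goes in short steps, Python scripts to look and compute and a tool call to move; the robot and the scene stay as the last step left them, time stands still between calls to the robot, and variables do not carry over. Pictures are saved under pics/ and viewed, and the job is handed in when it is done.

Besides the shell and the picture viewer there is one more tool, called after ">>>" as name(argument=value, ...), one argument or row to a line, values as JSON. apply_moves: Moves the arm, as the interface text tells. Its arguments: {"type":"object","properties":{"targets":{"type":"array"}},"required":["targets"]}

```bash
mkdir -p pics; ls
python3 - <<'E'
from workcell import bot
import cv2,numpy as np
o=bot.get_obs();print(o)
for n in ["side","top"]:
    im,d=bot.camera(n);cv2.imwrite(f"pics/{n}0.png",im[:,:,::-1]);np.savez(f"pics/{n}0.npz",im=im,d=d)
    print(n,bot.camera_params(n), (d>0).mean())
print(bot.camera_params("wrist"))
E
```

```text
pics
{'clock': 0.0, 'joint_pos': array([-1.34697651e+00,  2.41428715e-01,  3.73171422e-03,  1.33520874e+00,
        1.79081565e-05,  1.57079806e+00]), 'joint_vel': array([-0.00107426,  0.00076651,  0.00019705, -0.00081032,  0.0002136 ,
        0.0011802 ]), 'tau': array([ 5.82262383e-04, -3.72316968e+01,  2.52408421e+01,  1.68037531e-02,
        1.30331364e-04, -4.09368027e-06]), 'eef_pos': array([ 0.1108428 , -0.48691045,  0.23040796]), 'tool_rot': array([ 0.44150443,  0.55328885, -0.44056421,  0.55213085]), 'ft_force': array([0.40411175, 0.35265612, 0.22825788]), 'ft_torque': array([0.00105827, 0.03767169, 0.00156377]), 'grip_width': 0.08547962947573895}
side {'fx': 349.46436849334407, 'fy': 349.46436849334407, 'cx': 259.52865450542254, 'cy': 195.49160069384286, 'T': array([[ 0.89164002,  0.29573013, -0.34281447,  0.31992067],
       [-0.45241641,  0.55314615, -0.69953465, -0.54557279],
       [-0.01724697,  0.77882798,  0.62700042,  0.70544062],
       [ 0.        ,  0.        ,  0.        ,  1.        ]])} 0.9166158040364584
top {'fx': 401.17888577036723, 'fy': 401.17888577036723
[... 184 characters left out ...]
  6.02654955e-04,
         6.38402220e-02],
       [ 2.43611996e-03,  1.83999499e-01,  9.82923318e-01,
         1.22381387e+00],
       [ 0.00000000e+00,  0.00000000e+00,  0.00000000e+00,
         1.00000000e+00]])} 0.996124267578125
{'fx': 282.91732350779563, 'fy': 282.91732350779563, 'cx': 259.37563454521387, 'cy': 191.72381173480977, 'tool_from_camera': array([[ 9.41689273e-05,  3.05184758e-01, -9.52293156e-01,
        -1.41770464e-01],
       [-3.34488045e-04,  9.52293116e-01,  3.05184712e-01,
         7.89481246e-02],
       [ 9.99999940e-01,  2.89791759e-04,  1.91757074e-04,
         8.95935977e-04],
       [ 0.00000000e+00,  0.00000000e+00,  0.00000000e+00,
         1.00000000e+00]])}
```

View pics/side0.png

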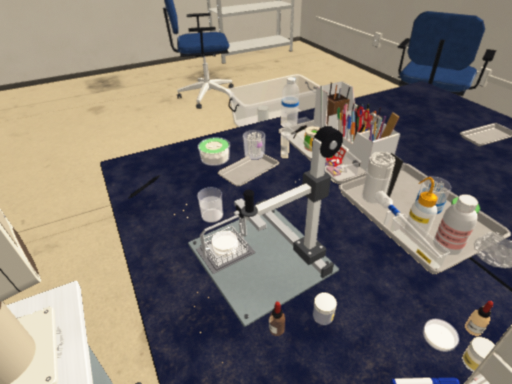

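View pics/top0.png

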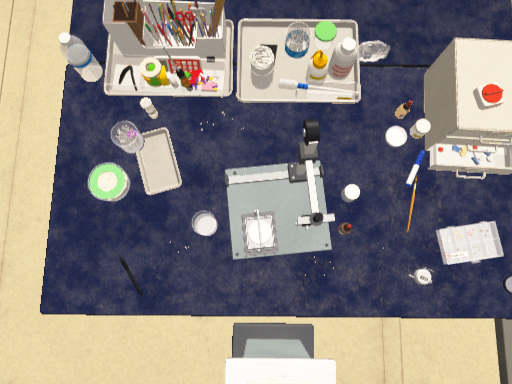

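The top view shows the stand with the knob near (317,218), the carrier near (260,232), the beaker at (205,223), the jar at (350,193) and the dropper at (346,228). I'll enlarge both views.

Run:
```python
import cv2
a=cv2.imread("pics/top0.png")[110:270,190:380];cv2.imwrite("pics/top0z.png",cv2.resize(a,None,fx=3.7,fy=3.7,interpolation=cv2.INTER_CUBIC)[:600])
a=cv2.imread("pics/side0.png")[120:345,180:350];cv2.imwrite("pics/side0z.png",cv2.resize(a,None,fx=2.66,fy=2.66,interpolation=cv2.INTER_CUBIC))
```

```text
(no output)
```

View pics/top0z.png

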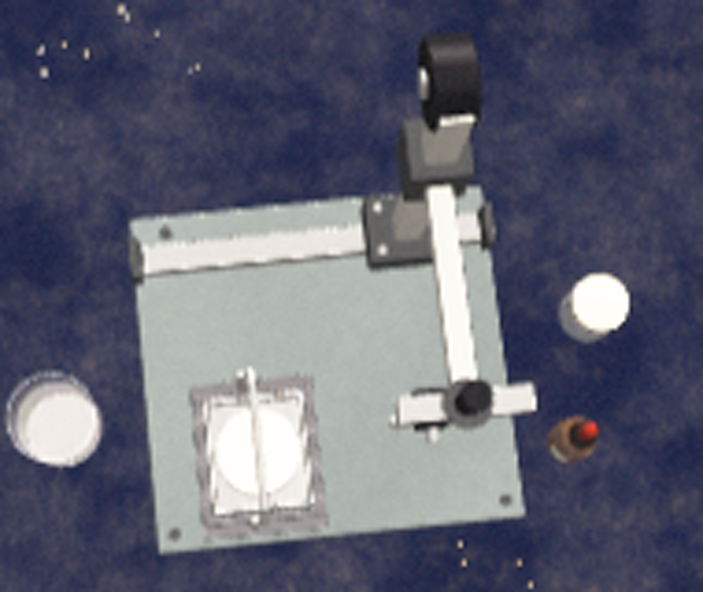

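View pics/side0z.png

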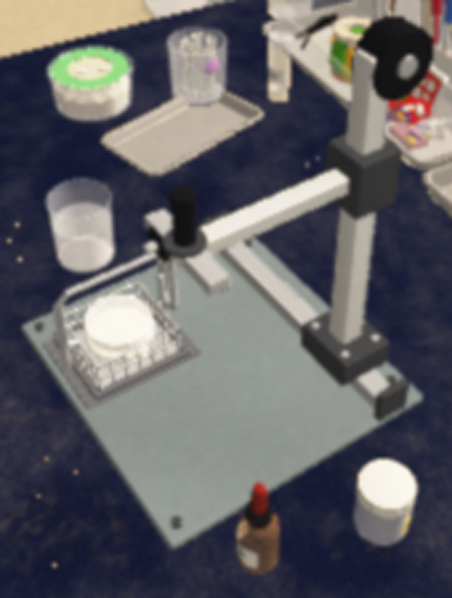

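```bash
cat > h.py <<'E'
import numpy as np,cv2
from workcell import bot
def ray(n,u,v):
    p=bot.camera_params(n)
    d=p["T"][:3,:3]@np.array([(u-p["cx"])/p["fx"],-(v-p["cy"])/p["fy"],-1.]);return p["T"][:3,3],d
def onz(n,u,v,z):
    o,d=ray(n,u,v);return o+d*(z-o[2])/d[2]
def proj(n,P):
    p=bot.camera_params(n);q=np.linalg.inv(p["T"])@np.append(P,1)
    return np.array([p["cx"]+p["fx"]*q[0]/-q[2],p["cy"]-p["fy"]*q[1]/-q[2]])
def tri(n1,uv1,n2,uv2):
    o1,d1=ray(n1,*uv1);o2,d2=ray(n2,*uv2)
    A=np.stack([d1,-d2],1);s=np.linalg.lstsq(A,o2-o1,rcond=None)[0]
    a=o1+d1*s[0];b=o2+d2*s[1];return (a+b)/2,np.linalg.norm(a-b)
E
python3 - <<'E'
from h import *
f=np.load("pics/top0.npz");im=f["im"];d=f["d"]
hsv=cv2.cvtColor(im,cv2.COLOR_RGB2HSV)
for uv in [(250,180),(310,235),(240,245)]: print(im[uv[1],uv[0]],hsv[uv[1],uv[0]])
P={}
r=np.mgrid[0:384,0:512];
p=bot.camera_params("top")
x=(r[1]-p["cx"])/p["fx"]*d;y=-(r[0]-p["cy"])/p["fy"]*d
W=np.stack([x,y,-d],-1)@p["T"][:3,:3].T+p["T"][:3,3]
z=W[...,2]
c=hsv[180,300] if 0 else None
m=(np.abs(z-0.01)<0.008)&(im[...,2]<200)&(im[...,0]>90)&(im[...,1]>100)
m[:150]=0;m[270:]=0;m[:,:215]=0;m[:,345:]=0
m=m.astype(np.uint8)
n,l,s,_=cv2.connectedComponentsWithStats(m);k=1+s[1:,4].argmax();cnt=np.argwhere(l==k)[:,::-1].astype(np.float32)
rc=cv2.minAreaRect(cnt);bx=cv2.boxPoints(rc);print(rc,bx)
C=np.array([onz("top",u,v,0.01) for u,v in bx]);print(C)
# black knob, high parts
for nm,mm in [("knob",(im.max(-1)<60)&(z>.2)&(r[0]>205)&(r[0]<230)&(r[1]>290)&(r[1]<340)),("cap",(z>.285)&(r[0]>205)&(r[0]<240)&(r[1]>290)&(r[1]<340))]:
    q=W[mm];print(nm,mm.sum(),q.mean(0),np.median(q,0),q.min(0),q.max(0))
E
```

```text
[239 235 231] [ 15   9 239]
[178 184 178] [ 60   8 184]
[179 187 179] [ 60  11 187]
((278.06842041015625, 216.8705596923828), (75.12012481689453, 99.4021987915039), 84.17366027832031) [[224.8112  184.54987]
 [323.6999  174.4592 ]
 [331.32562 249.19125]
 [232.43695 259.28192]]
[[ 0.66283718  0.17343604  0.01      ]
 [ 0.69803027 -0.13298446  0.01      ]
 [ 0.4678235  -0.15144129  0.01      ]
 [ 0.43500786  0.14472021  0.01      ]]
knob 72 [ 0.52519337 -0.06685836  0.28700735] [ 0.52492412 -0.06865546  0.29774584] [ 0.51301277 -0.07833325  0.24006943] [ 0.53636053 -0.03981535  0.30250766]
cap 66 [ 0.52047796 -0.06367177  0.35465192] [ 0.52717689 -0.07110708  0.29887687] [ 0.40658479 -0.08091267  0.29425825] [0.53661663 0.06384022 1.22381387]
```

```bash
python3 - <<'E'
from h import *
f=np.load("pics/top0.npz");im=f["im"];d=f["d"]
g=cv2.cvtColor(im,cv2.COLOR_RGB2GRAY)
c=np.array([[233.2,259.5],[331.9,249.2],[319.7,160.5],[225.4,169.2]])-0.5
C=np.array([onz("top",u,v,0.01) for u,v in c]);print(C)
# fit stand pose (rigid, known dims)
S=np.array([[-.13,.15],[-.13,-.15],[.15,-.15],[.15,.15]])
a=S-S.mean(0);b=C[:,:2]-C[:,:2].mean(0)
H=a.T@b;yaw=np.arctan2(H[0,1]-H[1,0],H[0,0]+H[1,1])
R=np.array([[np.cos(yaw),-np.sin(yaw)],[np.sin(yaw),np.cos(yaw)]])
o=C[:,:2].mean(0)-R@S.mean(0);print("yaw",np.degrees(yaw),"o",o,"res",C[:,:2]-(S@R.T+o))
np.savez("stand.npz",R=R,o=o,yaw=yaw)
T=lambda P:R.T@(np.array(P)[:2]-o)
# knob cap (top 298): 
mm=(im.max(-1)<60)
k=onz("top",317.0,217.6,0.30);print("knob cap",k,T(k))
z=np.array([.5249,-.0687]);print(T(z))
for nm,u,v in [("bail rear",247,372),("bail mid",256,445),("bail front",262,515)]:
    q=onz("top",u/3.7+190-.5,v/3.7+110-.5,.114);print(nm,q,T(q))
for nm,u,v in [("clamp?",432,398),("clamptip",435,435),("xbarL",398,407),("xbarR",537,396)]:
    q=onz("top",u/3.7+190-.5,v/3.7+110-.5,.25);print(nm,q,T(q))
E
python3 - <<'E'
import cv2
a=cv2.imread("pics/side0.png")[180:280,190:290];cv2.imwrite("pics/s1.png",cv2.resize(a,None,fx=6,fy=6,interpolation=cv2.INTER_CUBIC))
a=cv2.imread("pics/top0.png")[190:260,235:345];cv2.imwrite("pics/t1.png",cv2.resize(a,None,fx=7,fy=7,interpolation=cv2.INTER_CUBIC))
E
```

```text
[[ 0.43584692  0.14395334  0.01      ]
 [ 0.46928938 -0.15169811  0.01      ]
 [ 0.74435409 -0.11979537  0.01      ]
 [ 0.71327594  0.17447427  0.01      ]]
yaw 6.337134664716753 o [0.58075268 0.01062975] res [[ 8.56657476e-04 -1.41065072e-03]
 [ 1.18557056e-03  1.10478726e-03]
 [-2.03881381e-03  2.10155475e-03]
 [-3.41422335e-06 -1.79569129e-03]]
knob cap [ 0.52552501 -0.06844113  0.3       ] [-0.06361793 -0.07249178]
[-0.0642677  -0.07268008]
bail rear [0.56902368 0.07432564 0.114     ] [-0.00462668  0.06460132]
bail mid [0.5139367  0.06695002 0.114     ] [-0.06019117  0.06335118]
bail front [0.46202179 0.06195258 0.114     ] [-0.11234047  0.06411456]
clamp? [ 0.5330084  -0.04935663  0.25      ] [-0.05407376 -0.0543499 ]
clamptip [ 0.50853506 -0.05105311  0.25      ] [-0.07858481 -0.05333468]
xbarL [ 0.52680463 -0.02685118  0.25      ] [-0.0577555 -0.0312972]
xbarR [ 0.53503666 -0.11877642  0.25      ] [-0.05972034 -0.12356938]
```

View pics/s1.png

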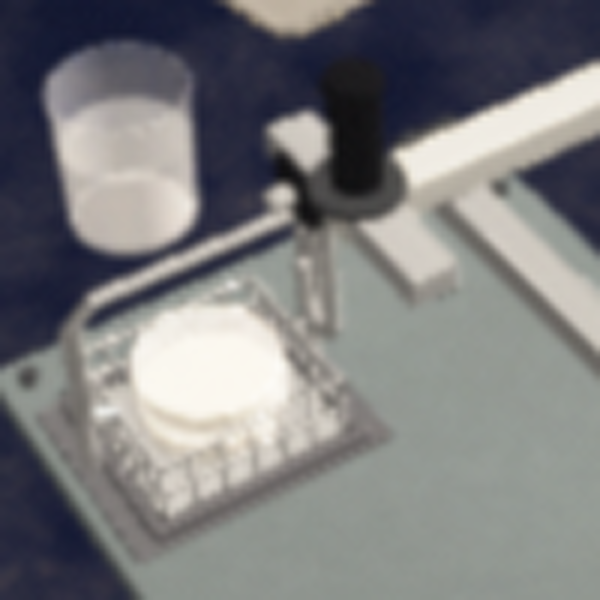

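View pics/t1.png

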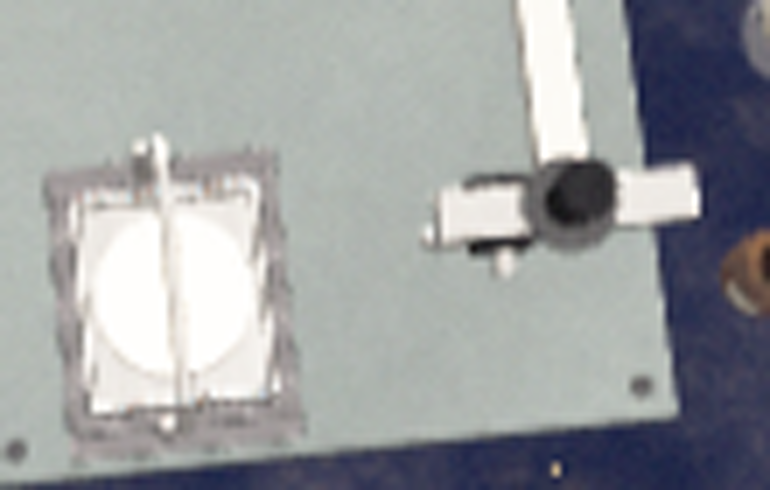

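```bash
cat >> h.py <<'E'
from scipy.spatial.transform import Rotation as Ro
def goal_R(yaw,s=1):
    x=np.array([0,0,-1.]);z=s*np.array([-np.sin(yaw),np.cos(yaw),0]);return Ro.from_matrix(np.stack([x,np.cross(z,x),z],1))
def rel(p0,q0,p1,q1):
    r0=q0
    return np.concatenate([r0.inv().apply(np.array(p1)-p0)/.25,(r0.inv()*q1).as_rotvec()/.5])
E
python3 - <<'E'
from h import *
o=bot.get_obs();r=Ro.from_quat(o["tool_rot"]);print(r.as_matrix().round(3))
print(tri("top",(317.2,217.2),"side",(248.2,191.5)))
S=np.load("stand.npz");yaw=float(S["yaw"])
print(proj("side",[.525,-.068,.30]))
for s in (1,-1):
    print(s,rel(o["eef_pos"],r,[.525,-.068,.36],goal_R(yaw,s)).round(3))
E
```

```text
[[-0.     0.975  0.222]
 [ 0.002  0.222 -0.975]
 [-1.     0.    -0.002]]
(array([ 0.5280635 , -0.06966103,  0.29764442]), np.float64(0.002674920847460504))
[245.61989357 190.69096487]
1 [-5.160e-01  1.987e+00 -1.267e+00 -6.057e+00 -0.000e+00 -6.000e-03]
-1 [-0.516  1.987 -1.267  0.226 -0.004  0.   ]
```

>>> apply_moves(
  targets=[-0.1, 0.05, -0.03, 0, 0, 0, 1, -0.22, 0.15, -0.1, 0.02, 0, 0, 1, -0.34, 0.27, -0.17, 0.04, 0, 0, 1, -0.44, 0.39, -0.25, 0.06, 0, 0, 1, -0.5, 0.52, -0.33, 0.08, 0, 0, 1, -0.52, 0.65, -0.41, 0.1, 0, 0, 1, -0.52, 0.78, -0.5, 0.11, 0, 0, 1, -0.52, 0.9, -0.58, 0.11, 0, 0, 1, -0.52, 0.97, -0.62, 0.11, 0, 0, 1, -0.52, 1, -0.64, 0.11, 0, 0, 1],
)

```text
clock: 0.93
eef_pos: [0.3208, -0.2739, 0.3611]
tool_rot: [0.455, 0.541, -0.455, 0.541]
ft_force: [-0.6, -0.1, -0.2]
grip_width: 0.0853
```

Run:
```python
from h import *
o=bot.get_obs();r=Ro.from_quat(o["tool_rot"]);print(o["eef_pos"],o["clock"],o["ft_force"])
yaw=float(np.load("stand.npz")["yaw"])
print(rel(o["eef_pos"],r,[.525,-.069,.36],goal_R(yaw,-1)).round(3))
```

```text
[ 0.32079439 -0.27388691  0.36108931] 0.9333 [-0.61471241 -0.14847036 -0.17457677]
[ 0.005  0.946 -0.667  0.125 -0.001 -0.   ]
```

>>> apply_moves(
  targets=[0, 0.06, -0.04, 0.02, 0, 0, 1, 0, 0.17, -0.12, 0.04, 0, 0, 1, 0, 0.3, -0.21, 0.06, 0, 0, 1, 0, 0.43, -0.31, 0.08, 0, 0, 1, 0, 0.56, -0.4, 0.1, 0, 0, 1, 0, 0.69, -0.49, 0.12, 0, 0, 1, 0, 0.81, -0.57, 0.125, 0, 0, 1, 0, 0.9, -0.635, 0.125, 0, 0, 1, 0, 0.94, -0.665, 0.125, 0, 0, 1, 0, 0.946, -0.667, 0.125, 0, 0, 1],
)

```text
clock: 1.77
eef_pos: [0.5254, -0.0708, 0.3599]
tool_rot: [0.472, 0.527, -0.473, 0.526]
ft_force: [-0.7, 1.3, -0.9]
grip_width: 0.0853
```

Run:
```python
from h import *
o=bot.get_obs();r=Ro.from_quat(o["tool_rot"]);print(o["eef_pos"],o["clock"],o["ft_force"]);print(r.as_matrix().round(3))
im,d=bot.camera("wrist");cv2.imwrite("pics/w1.png",im[:,:,::-1]);np.savez("pics/w1.npz",im=im,d=d,p=o["eef_pos"],q=o["tool_rot"])
```

```text
[ 0.52539269 -0.07081214  0.35989188] 1.7667 [-0.65333293  1.27132449 -0.90328238]
[[-0.002  0.994  0.109]
 [ 0.     0.109 -0.994]
 [-1.    -0.002 -0.   ]]
```

View pics/w1.png

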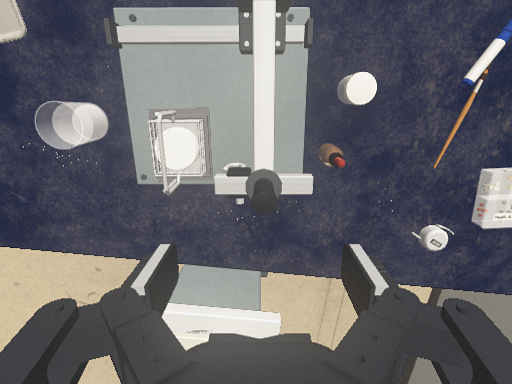

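The wrist view shows the knob at about (263,195), the clamp left of it at (238,170) with its screw at (239,200), and the bail bar from (167,118) to (170,188). I'll zoom in to measure.

```bash
cat >> h.py <<'E'
def wray(f,u,v):
    p=bot.camera_params("wrist");M=p["tool_from_camera"]
    d=np.array([(u-p["cx"])/p["fx"],-(v-p["cy"])/p["fy"],-1.])
    q=Ro.from_quat(f["q"]);return f["p"]+q.apply(M[:3,3]),q.apply(M[:3,:3]@d)
def won(f,u,v,z):
    o,d=wray(f,u,v);return o+d*(z-o[2])/d[2]
E
python3 - <<'E'
from h import *
f=np.load("pics/w1.npz");im=f["im"]
a=im[95:225,140:330,::-1];cv2.imwrite("pics/w1z.png",cv2.resize(a,None,fx=4,fy=4,interpolation=cv2.INTER_CUBIC))
E
```

```text
(no output)
```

View pics/w1z.png

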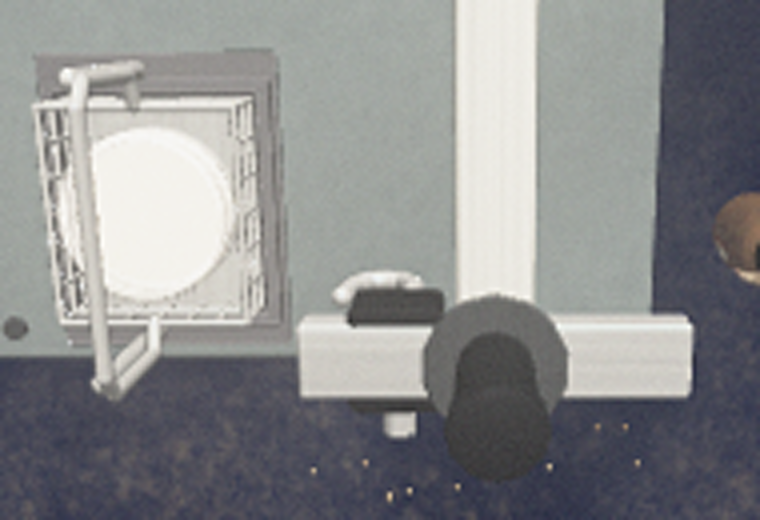

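Run:
```python
from h import *
f=np.load("pics/w1.npz");S=np.load("stand.npz");R,o=S["R"],S["o"]
px=lambda u,v:(140+u/4-.375,95+v/4-.375)
T=lambda P:(R.T@(P[:2]-o)).round(4)
for n,u,v,z in [("cap",498,429,.298),("discfoot",496,364,.256),("xbarL",300,357,.253),("xbarR",692,357,.253),("clampL",347,305,.25),("clampR",445,305,.25),("screw",401,425,.245),("hookL",337,290,.187),("bail rear",80,85,.114),("bail mid",90,220,.114),("bail front",100,370,.114)]:
    P=won(f,*px(u,v),z);print(n,P.round(4),T(P))
```

```text
cap [ 0.5313 -0.0745  0.298 ] [-0.0585 -0.0792]
discfoot [ 0.5317 -0.0747  0.256 ] [-0.0581 -0.0794]
xbarL [ 0.5276 -0.0301  0.253 ] [-0.0573 -0.0346]
xbarR [ 0.5374 -0.1192  0.253 ] [-0.0574 -0.1242]
clampL [ 0.5402 -0.0396  0.25  ] [-0.0458 -0.0455]
clampR [ 0.5427 -0.0618  0.25  ] [-0.0459 -0.0678]
screw [ 0.5108 -0.0542  0.245 ] [-0.0767 -0.0567]
hookL [ 0.5282 -0.0306  0.187 ] [-0.0568 -0.0352]
bail rear [0.5706 0.0664 0.114 ] [-0.0039  0.0566]
bail mid [0.5259 0.063  0.114 ] [-0.0488  0.0581]
bail front [0.4721 0.0593 0.114 ] [-0.1026  0.0603]
```

Run:
```python
from h import *
o=bot.get_obs();print(o["eef_pos"],o["joint_vel"].round(3),o["ft_force"])
im,d=bot.camera("wrist");np.savez("pics/w2.npz",im=im,d=d,p=o["eef_pos"],q=o["tool_rot"])
f=np.load("pics/w2.npz")
a=im[95:225,140:330,::-1];cv2.imwrite("pics/w2z.png",cv2.resize(a,None,fx=4,fy=4,interpolation=cv2.INTER_CUBIC))
g=im.max(-1);m=np.zeros_like(g);m[190:215,240:290]=g[190:215,240:290]
dd=d[185:218,245:285];print(np.unique((dd[dd>0]).round(3),return_counts=True))
o2=bot.get_obs();print(o2["eef_pos"])
```

```text
[ 0.52464708 -0.07185232  0.36026941] [-0.037 -0.033 -0.025  0.006 -0.008 -0.008] [-0.51132406 -0.4824252  -0.08703726]
(array([0.212, 0.213, 0.214, 0.215, 0.216, 0.217, 0.218, 0.219, 0.22 ,
       0.221, 0.223, 0.224, 0.225, 0.226, 0.227, 0.228, 0.229, 0.23 ,
       0.231, 0.232, 0.233, 0.234, 0.235, 0.236, 0.237, 0.238, 0.239,
       0.24 , 0.241, 0.242, 0.243, 0.246, 0.25 , 0.252, 0.256, 0.257,
       0.258, 0.259, 0.26 , 0.261, 0.262, 0.263, 0.264, 0.265, 0.266,
       0.267, 0.268, 0.528, 0.529, 0.53 , 0.531, 0.532, 0.533, 0.534,
       0.535, 0.536, 0.537, 0.538, 0.539, 0.54 , 0.541, 0.542, 0.543,
       0.544, 0.545, 0.546, 0.547], dtype=float32), array([  4,  30,  95, 111, 112, 105,  62,  15,   7,   2,   5,   5,   6,
         6,   9,   6,   5,   7,   7,   5,   6,   1,   2,   4,   1,   1,
         6,   1,   1,   2,   1,   2,   1,   1,   2,  20,  48,  49,  21,
         9,   5,  13,  10,  12,   3,   3,   1,   1,   3,   8,  22,  15,
        21,  20,  24,  24,  26,  30,  28,  28,  45,  57,  57,  45,  26,
         6,   1]))
[ 0.52395668 -0.0726148   0.36074693]
```

View pics/w2z.png

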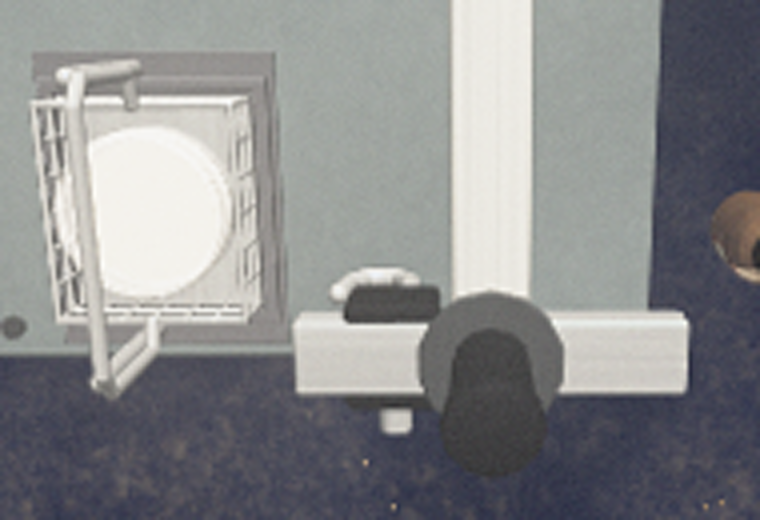

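Run:
```python
from h import *
o=bot.get_obs();r=Ro.from_quat(o["tool_rot"]);print(o["eef_pos"],o["clock"],o["joint_vel"].round(3))
yaw=float(np.load("stand.npz")["yaw"])
print(rel(o["eef_pos"],r,[.5295,-.073,.264],goal_R(yaw,-1)).round(3))
```

```text
[ 0.52395668 -0.0726148   0.36074693] 1.8667 [-0.024 -0.025 -0.011  0.001 -0.002  0.001]
[ 0.387  0.023  0.004 -0.009  0.001  0.004]
```

>>> apply_moves(
  targets=[0.06, 0.01, 0, -0.009, 0, 0, 1, 0.12, 0.02, 0, -0.009, 0, 0, 1, 0.12, 0.02, 0, -0.009, 0, 0, 1, 0.12, 0.02, 0, -0.009, 0, 0, 1],
)

```text
clock: 2.2
eef_pos: [0.5278, -0.0728, 0.3312]
tool_rot: [0.472, 0.527, -0.473, 0.526]
ft_force: [-0.2, -0.1, 0.5]
grip_width: 0.0853
```

Run:
```python
from h import *
o=bot.get_obs();r=Ro.from_quat(o["tool_rot"]);print(o["eef_pos"],o["clock"],o["joint_vel"].round(3),o["ft_force"])
im,d=bot.camera("wrist");np.savez("pics/w3.npz",im=im,d=d,p=o["eef_pos"],q=o["tool_rot"])
cv2.imwrite("pics/w3.png",im[:,:,::-1])
yaw=float(np.load("stand.npz")["yaw"])
print(rel(o["eef_pos"],r,[.5295,-.073,.264],goal_R(yaw,-1)).round(3))
```

```text
[ 0.527846   -0.07284521  0.33121657] 2.2 [ 0.008 -0.012  0.042  0.012  0.001  0.002] [-0.22877213 -0.13724897  0.48516436]
[ 0.269  0.007  0.001 -0.004 -0.     0.004]
```

View pics/w3.png

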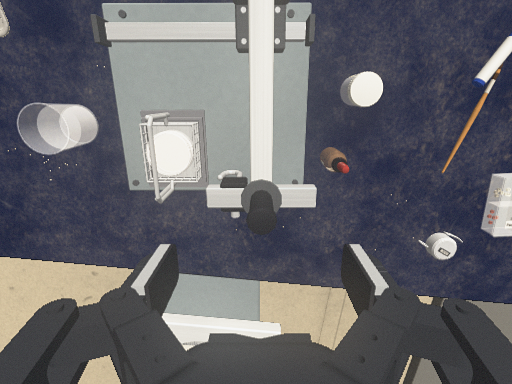

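Run:
```python
from h import *
f=np.load("pics/w3.npz")
print(won(f,262,219,.298),won(f,262.5,201,.256)); o=bot.get_obs();print(o["eef_pos"])
```

```text
[ 0.53180519 -0.07495137  0.298     ] [ 0.52962648 -0.07596812  0.256     ]
[ 0.52842446 -0.0726729   0.3320689 ]
```

>>> apply_moves(
  targets=[0.05, 0.005, 0.004, 0, 0, 0, 1, 0.13, 0.01, 0.008, 0, 0, 0, 1, 0.21, 0.01, 0.008, 0, 0, 0, 1, 0.26, 0.01, 0.008, 0, 0, 0, 1, 0.272, 0.01, 0.008, 0, 0, 0, 1, 0.272, 0.01, 0.008, 0, 0, 0, 0.9, 0.272, 0.01, 0.008, 0, 0, 0, 0.7, 0.272, 0.01, 0.008, 0, 0, 0, 0.5, 0.272, 0.01, 0.008, 0, 0, 0, 0.4, 0.272, 0.01, 0.008, 0, 0, 0, 0.35, 0.272, 0.01, 0.008, 0, 0, 0, 0.35],
)

```text
clock: 3.17
eef_pos: [0.5323, -0.0731, 0.2639]
tool_rot: [0.472, 0.527, -0.471, 0.527]
ft_force: [0.0, 0.7, -0.2]
grip_width: 0.0297
```

Run:
```python
from h import *
o=bot.get_obs();print(o["eef_pos"],o["clock"],o["joint_vel"].round(3),o["ft_force"],o["grip_width"])
im,d=bot.camera("wrist");cv2.imwrite("pics/w4.png",im[:,:,::-1])
```

```text
[ 0.53230311 -0.0731214   0.26392569] 3.1667 [ 0.001  0.005 -0.007 -0.001 -0.     0.   ] [ 0.02504548  0.72884062 -0.227679  ] 0.02972774549604074
```

View pics/w4.png

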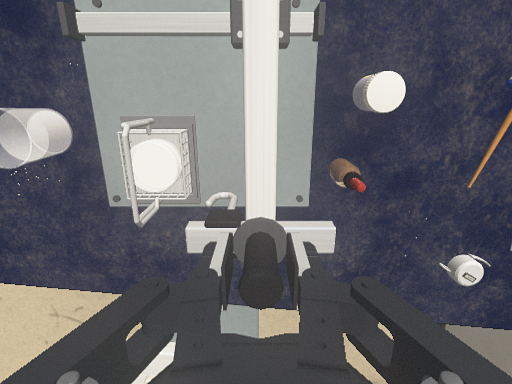

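>>> apply_moves(
  targets=[0, 0, 0, 0, 0, 0, 0.27, 0, 0, 0, 0, 0, 0, 0.2, 0, 0, 0, 0, 0, 0, 0, 0, 0, 0, 0, 0, 0, 0, 0, 0, 0, 0, 0, 0, 0],
)

```text
clock: 3.63
eef_pos: [0.5321, -0.0732, 0.2636]
tool_rot: [0.472, 0.527, -0.471, 0.527]
ft_force: [-0.7, -0.1, 2.4]
grip_width: 0.0186
```

Run:
```python
from h import *
o=bot.get_obs();print(o["eef_pos"],o["clock"],o["ft_force"],o["ft_torque"],o["grip_width"])
yaw=float(np.load("stand.npz")["yaw"])
r=Ro.from_quat(o["tool_rot"]);print(rel(o["eef_pos"],r,o["eef_pos"]-[0,0,.086],goal_R(yaw,-1)).round(4))
```

```text
[ 0.53211211 -0.07315877  0.26360603] 3.6333 [-0.67519563 -0.07804261  2.38208458] [-0.09609439  0.13381459  0.03512579] 0.018629101493169258
[ 3.44e-01 -2.00e-04 -1.00e-04  4.00e-04  5.00e-04 -9.00e-04]
```

>>> apply_moves(
  targets=[0.02, 0, 0, 0, 0, 0, 0, 0.05, 0, 0, 0, 0, 0, 0, 0.085, 0, 0, 0, 0, 0, 0, 0.12, 0, 0, 0, 0, 0, 0, 0.155, 0, 0, 0, 0, 0, 0, 0.19, 0, 0, 0, 0, 0, 0, 0.225, 0, 0, 0, 0, 0, 0, 0.26, 0, 0, 0, 0, 0, 0, 0.295, 0, 0, 0, 0, 0, 0, 0.325, 0, 0, 0, 0, 0, 0, 0.344, 0, 0, 0, 0, 0, 0, 0.344, 0, 0, 0, 0, 0, 0],
)

```text
clock: 4.63
eef_pos: [0.5322, -0.0732, 0.1788]
tool_rot: [0.472, 0.526, -0.471, 0.527]
ft_force: [-2.9, -0.2, 12.5]
grip_width: 0.0187
```

Run:
```python
from h import *
o=bot.get_obs();print(o["eef_pos"],o["clock"],o["ft_force"],o["ft_torque"],o["grip_width"])
for n in ["side","wrist"]:
    im,d=bot.camera(n);cv2.imwrite(f"pics/{n}5.png",im[:,:,::-1]);np.savez(f"pics/{n}5.npz",im=im,d=d,p=o["eef_pos"],q=o["tool_rot"])
a=cv2.imread("pics/side5.png")[150:330,170:350];cv2.imwrite("pics/s5z.png",cv2.resize(a,None,fx=3.3,fy=3.3,interpolation=cv2.INTER_CUBIC))
```

```text
[ 0.53219295 -0.07319582  0.17879074] 4.6333 [-2.94034464 -0.19291329 12.54814422] [ 0.0288724   0.74712159 -0.02523637] 0.018667308116863228
```

View pics/s5z.png

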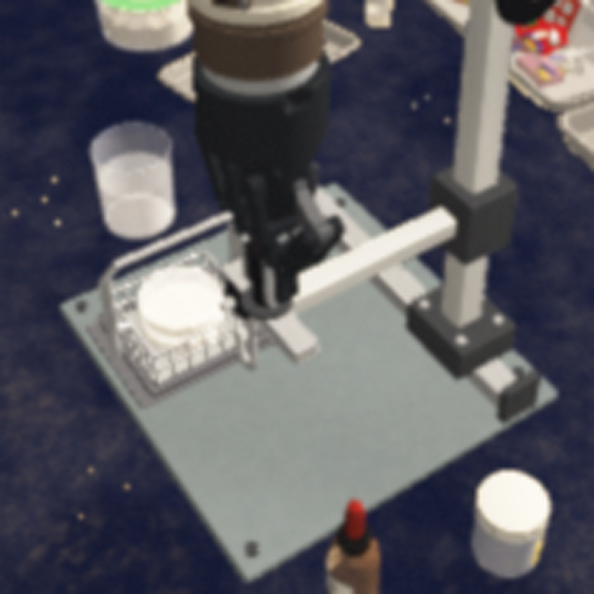

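View pics/wrist5.png

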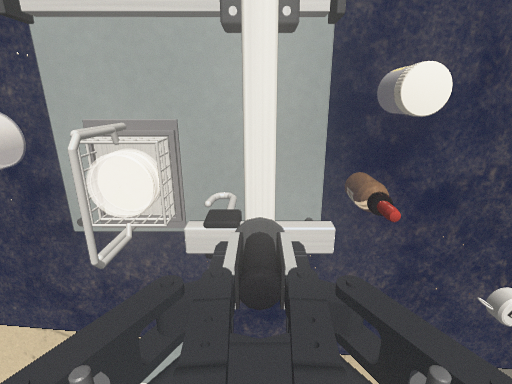

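Run:
```python
from h import *
f=np.load("pics/wrist5.npz");S=np.load("stand.npz");R,o=S["R"],S["o"]
a=f["im"][100:280,50:290,::-1];cv2.imwrite("pics/w5z.png",cv2.resize(a,None,fx=3.3,fy=3.3,interpolation=cv2.INTER_CUBIC))
T=lambda P:(R.T@(P[:2]-o)).round(4)
print("tcp",T(f["p"]))
for n,u,v,z in [("xL",186,237,.168),("xR",334.5,237,.168),("clL",205,212,.165),("clR",242,212,.165),("b rear",75,139,.114),("b mid",85,200,.114),("b front",97,262,.114)]:
    P=won(f,u,v,z);print(n,P.round(4),T(P))
```

```text
tcp [-0.0575 -0.078 ]
xL [ 0.5292 -0.0302  0.168 ] [-0.0557 -0.0349]
xR [ 0.539  -0.1183  0.168 ] [-0.0557 -0.1236]
clL [ 0.5453 -0.0402  0.165 ] [-0.0409 -0.0466]
clR [ 0.5477 -0.0619  0.165 ] [-0.0409 -0.0685]
b rear [0.5703 0.0645 0.114 ] [-0.0045  0.0547]
b mid [0.5236 0.0608 0.114 ] [-0.0512  0.0562]
b front [0.4693 0.055  0.114 ] [-0.1059  0.0564]
```

View pics/w5z.png

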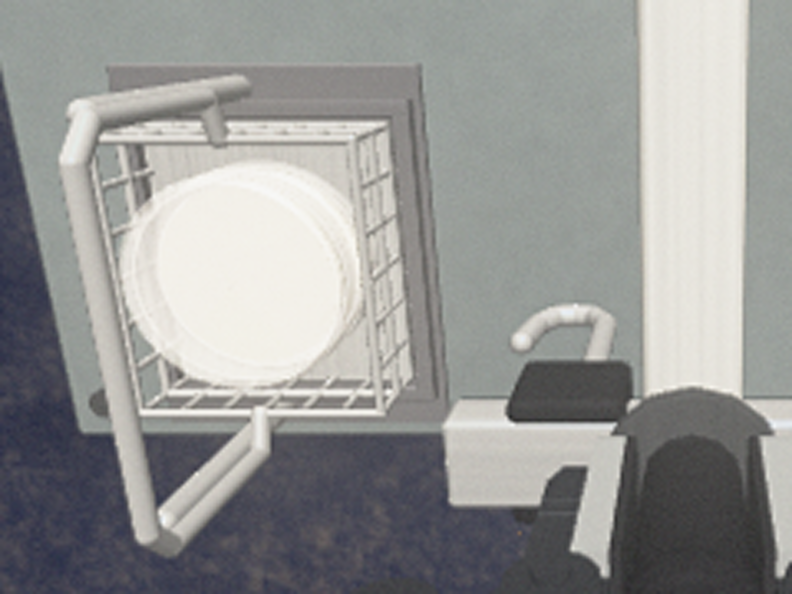

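>>> apply_moves(
  targets=[0, 0, -0.015, 0, 0, 0, 0, 0, 0, -0.04, 0, 0, 0, 0, 0, 0, -0.07, 0, 0, 0, 0, 0, 0, -0.1, 0, 0, 0, 0, 0, 0, -0.13, 0, 0, 0, 0, 0, 0, -0.16, 0, 0, 0, 0, 0, 0, -0.19, 0, 0, 0, 0, 0, 0, -0.22, 0, 0, 0, 0, 0, 0, -0.25, 0, 0, 0, 0, 0, 0, -0.275, 0, 0, 0, 0, 0, 0, -0.29, 0, 0, 0, 0, 0, 0, -0.29, 0, 0, 0, 0],
)

```text
clock: 5.73
eef_pos: [0.5241, -0.0004, 0.1797]
tool_rot: [0.472, 0.527, -0.471, 0.528]
ft_force: [-5.0, 1.8, 14.3]
grip_width: 0.0186
```

```bash
cat > look.py <<'E'
import sys
from h import *
k=sys.argv[1]
S=np.load("stand.npz");R,oo=S["R"],S["o"]
o=bot.get_obs();print(o["eef_pos"],"stand",R.T@(o["eef_pos"][:2]-oo),o["clock"],"F",o["ft_force"],o["ft_torque"],o["grip_width"])
F=R.T@o["ft_force"][:2];print("F stand",F)
for n in sys.argv[2:]:
    im,d=bot.camera(n);cv2.imwrite(f"pics/{n}{k}.png",im[:,:,::-1]);np.savez(f"pics/{n}{k}.npz",im=im,d=d,p=o["eef_pos"],q=o["tool_rot"])
    if n=="side":
        a=im[150:330,170:350,::-1];cv2.imwrite(f"pics/{n}{k}.png",cv2.resize(a,None,fx=3.3,fy=3.3,interpolation=cv2.INTER_CUBIC))
    if n=="wrist":
        a=im[90:270,90:330,::-1];cv2.imwrite(f"pics/{n}{k}.png",cv2.resize(a,None,fx=3.3,fy=3.3,interpolation=cv2.INTER_CUBIC))
E
python3 look.py 6 side wrist
```

```text
[ 5.24134650e-01 -4.01273737e-04  1.79749895e-01] stand [-0.05748967 -0.0047142 ] 5.7333 F [-4.96806243  1.7995236  14.25727566] [ 0.06555088  0.96026257 -0.01778241] 0.018552147210818843
F stand [-4.739077   2.3368951]
```

View pics/side6.png

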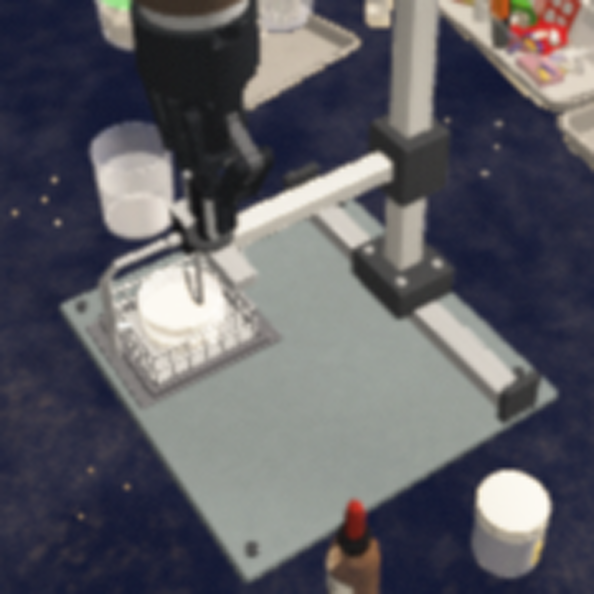

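View pics/wrist6.png

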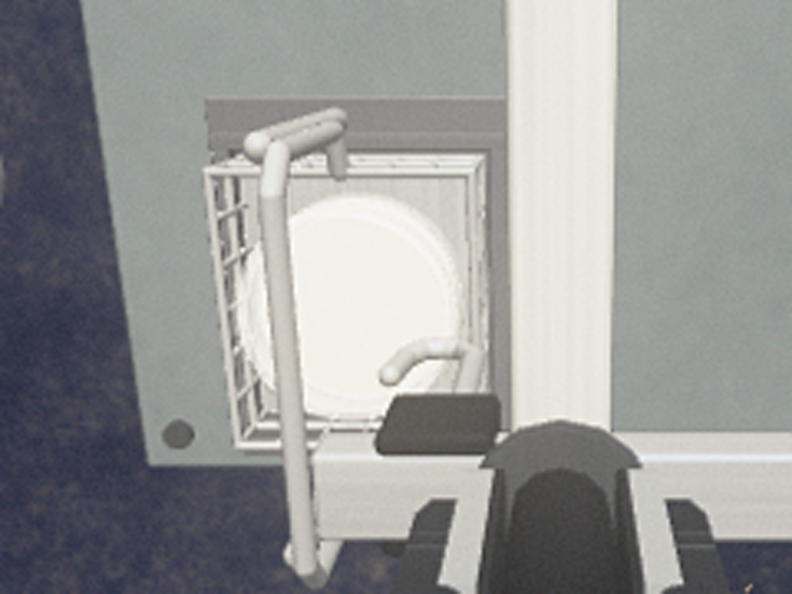

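Run:
```python
from h import *
f=np.load("pics/wrist6.npz");S=np.load("stand.npz");R,o=S["R"],S["o"]
T=lambda P:(R.T@(P[:2]-o)).round(4)
px=lambda u,v:(90+u/3.3-.35,90+v/3.3-.35)
for n,u,v,z in [("xL",314,430,.168),("clL",397,397,.165),("clR",500,397,.165),("clL2",377,445,.165),("clR2",500,445,.165),("b",272,200,.114),("b",290,400,.114),("b",300,500,.114),("shank?",472,375,.10),("tip",391,372,.103)]:
    P=won(f,*px(u,v),z);print(n,P.round(4),T(P))
```

```text
xL [0.5317 0.0438 0.168 ] [-0.0451  0.0384]
clL [0.5384 0.0299 0.165 ] [-0.04    0.0239]
clR [0.5405 0.0115 0.165 ] [-0.04    0.0053]
clL2 [0.5286 0.033  0.165 ] [-0.0494  0.028 ]
clR2 [0.5311 0.0107 0.165 ] [-0.0494  0.0055]
b [0.5615 0.0677 0.114 ] [-0.0128  0.0588]
b [0.514  0.0625 0.114 ] [-0.0607  0.059 ]
b [0.4876 0.0594 0.114 ] [-0.0872  0.0588]
shank? [0.5199 0.0207 0.1   ] [-0.0594  0.0168]
tip [0.5196 0.0407 0.103 ] [-0.0575  0.0366]
```

>>> apply_moves(
  targets=[0.008, 0, -0.01, 0, 0, 0, 0, 0.012, 0, -0.025, 0, 0, 0, 0, 0.012, 0, -0.04, 0, 0, 0, 0, 0.012, 0, -0.055, 0, 0, 0, 0, 0.012, 0, -0.07, 0, 0, 0, 0, 0.012, 0, -0.085, 0, 0, 0, 0, 0.012, 0, -0.098, 0, 0, 0, 0, 0.012, 0, -0.108, 0, 0, 0, 0, 0.012, 0, -0.112, 0, 0, 0, 0, 0.012, 0, -0.112, 0, 0, 0, 0, 0.012, 0, -0.112, 0, 0, 0, 0],
)

```text
clock: 6.75
eef_pos: [0.5211, 0.0267, 0.1767]
tool_rot: [0.472, 0.526, -0.471, 0.528]
ft_force: [-4.6, -1.2, 13.1]
grip_width: 0.0189
```

```bash
python3 look.py 7 wrist
```

```text
[0.52112935 0.02672997 0.17667715] stand [-0.0574819   0.02258298] 6.75 F [-4.57417254 -1.24483743 13.06248269] [-0.18821359  0.88961816  0.00997018] 0.018872423460099184
F stand [-4.68362592 -0.73234072]
```

View pics/wrist7.png

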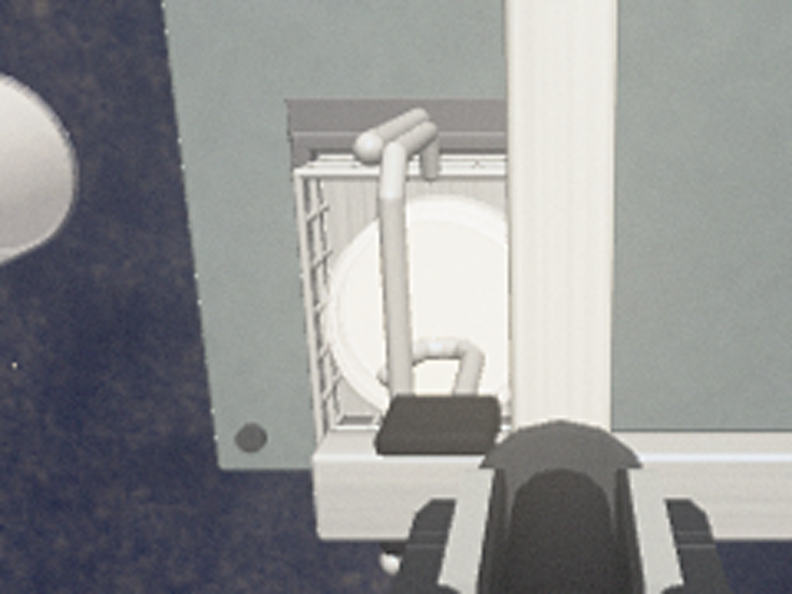

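>>> apply_moves(
  targets=[0, 0, -0.005, 0, 0, 0, 0, 0, 0, -0.01, 0, 0, 0, 0, 0, 0, -0.015, 0, 0, 0, 0, 0, 0, -0.017, 0, 0, 0, 0, 0, 0, -0.017, 0, 0, 0, 0],
)

```text
clock: 7.22
eef_pos: [0.5207, 0.0307, 0.1767]
tool_rot: [0.472, 0.526, -0.471, 0.528]
ft_force: [-5.0, -1.2, 12.5]
grip_width: 0.0183
```

```bash
python3 look.py 8
```

```text
[0.52069222 0.0306899  0.17669709] stand [-0.05747927  0.02656696] 7.2167 F [-5.03144387 -1.20582182 12.53750396] [-0.31956881  0.89473819 -0.01888972] 0.018328160589498654
F stand [-5.13379666 -0.64309059]
```

>>> apply_moves(
  targets=[0, 0, -0.002, 0, 0, 0, 0, 0, 0, -0.004, 0, 0, 0, 0, 0, 0, -0.004, 0, 0, 0, 0],
)

```text
clock: 7.47
eef_pos: [0.5206, 0.0316, 0.1767]
tool_rot: [0.472, 0.526, -0.471, 0.528]
ft_force: [-4.7, -1.6, 13.6]
grip_width: 0.0184
```

```bash
python3 look.py 9
```

```text
[0.52061902 0.0315999  0.17668777] stand [-0.05745157  0.02747948] 7.4667 F [-4.66698378 -1.64476213 13.624843  ] [-0.33808285  0.90357302 -0.05130865] 0.018379924064964828
F stand [-4.82001313 -1.11957736]
```

>>> apply_moves(
  targets=[0, 0, -0.002, 0, 0, 0, 0, 0, 0, -0.004, 0, 0, 0, 0, 0, 0, -0.004, 0, 0, 0, 0],
)

```text
clock: 7.72
eef_pos: [0.5205, 0.0326, 0.1767]
tool_rot: [0.472, 0.526, -0.471, 0.528]
ft_force: [-4.6, -0.6, 11.9]
grip_width: 0.0187
```

```bash
python3 look.py 10
```

```text
[0.52048547 0.03259639 0.17667567] stand [-0.05747431  0.02848462] 7.7167 F [-4.56313271 -0.57021742 11.92347016] [-0.40785719  0.90561535 -0.0179751 ] 0.018711954187421664
F stand [-4.59819    -0.06306145]
```

>>> apply_moves(
  targets=[0, 0, -0.002, 0, 0, 0, 0, 0, 0, -0.004, 0, 0, 0, 0, 0, 0, -0.004, 0, 0, 0, 0],
)

```text
clock: 7.97
eef_pos: [0.5204, 0.0336, 0.1767]
tool_rot: [0.472, 0.526, -0.471, 0.528]
ft_force: [-4.7, -2.0, 14.3]
grip_width: 0.0185
```

```bash
python3 look.py 11 wrist
```

```text
[0.52036812 0.03360627 0.1766911 ] stand [-0.05747948  0.02950128] 7.9667 F [-4.66141044 -2.02685997 14.2804888 ] [-3.75707648e-01  9.07936234e-01  6.93376348e-04] 0.01849490214030614
F stand [-4.85664924 -1.49995563]
```

View pics/wrist11.png

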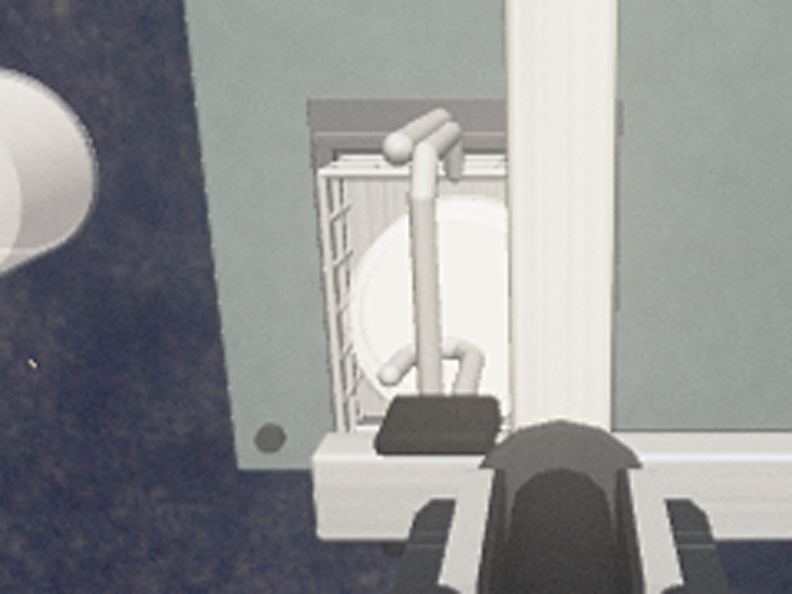

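>>> apply_moves(
  targets=[0, 0, -0.002, 0, 0, 0, 0, 0, 0, -0.004, 0, 0, 0, 0, 0, 0, -0.004, 0, 0, 0, 0],
)

```text
clock: 8.27
eef_pos: [0.5203, 0.0346, 0.1767]
tool_rot: [0.472, 0.526, -0.471, 0.528]
ft_force: [-5.8, -1.8, 12.2]
grip_width: 0.0186
```

```bash
python3 look.py 12
```

```text
[0.52028481 0.03457036 0.17668218] stand [-0.05745587  0.03046868] 8.2667 F [-5.82035512 -1.81341945 12.24727172] [-0.29106386  0.91276543  0.01937038] 0.0186372465361084
F stand [-5.98495308 -1.15989673]
```

>>> apply_moves(
  targets=[0, 0, -0.002, 0, 0, 0, 0, 0, 0, -0.004, 0, 0, 0, 0, 0, 0, -0.004, 0, 0, 0, 0],
)

```text
clock: 8.52
eef_pos: [0.5202, 0.0354, 0.1767]
tool_rot: [0.472, 0.526, -0.471, 0.528]
ft_force: [-4.5, -1.1, 13.7]
grip_width: 0.0184
```

```bash
python3 look.py 13
```

```text
[0.5201963  0.03541    0.17668378] stand [-0.05745115  0.03131296] 8.5167 F [-4.50911478 -1.05168374 13.73500957] [-0.42461058  0.86755643 -0.0035825 ] 0.018386602197357972
F stand [-4.59764567 -0.54754825]
```

>>> apply_moves(
  targets=[0, 0, -0.003, 0, 0, 0, 0, 0, 0, -0.003, 0, 0, 0, 0, 0, 0, -0.003, 0, 0, 0, 0],
)

```text
clock: 8.77
eef_pos: [0.5201, 0.0359, 0.1767]
tool_rot: [0.472, 0.526, -0.471, 0.528]
ft_force: [-5.7, -2.6, 13.8]
grip_width: 0.0183
```

```bash
python3 look.py 14 wrist
```

```text
[0.5201198  0.03590419 0.17674203] stand [-0.05747264  0.03181258] 8.7667 F [-5.65599941 -2.56042907 13.82127423] [-0.54761525  0.88973501  0.07163035] 0.018320077037319974
F stand [-5.90405545 -1.92048318]
```

View pics/wrist14.png

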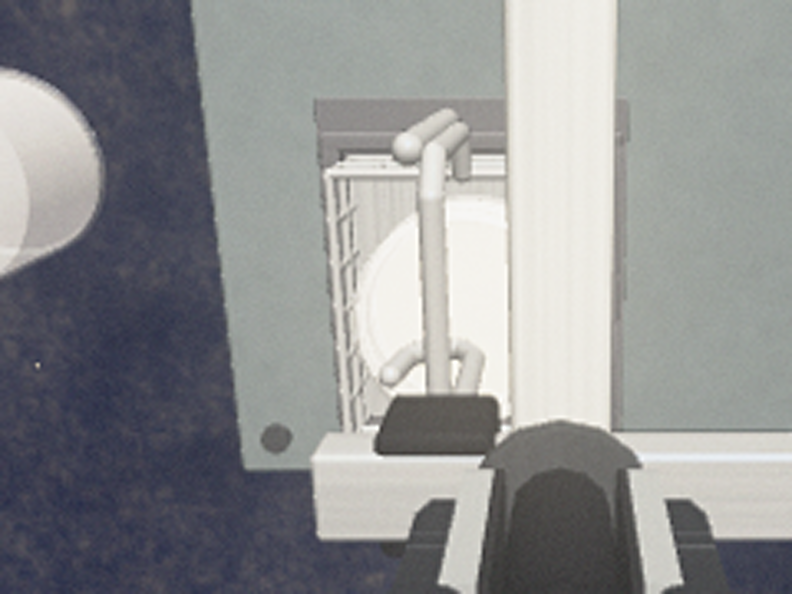

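>>> apply_moves(
  targets=[0, 0, -0.002, 0, 0, 0, 0, 0, 0, -0.002, 0, 0, 0, 0, 0, 0, -0.002, 0, 0, 0, 0],
)

```text
clock: 9.07
eef_pos: [0.5201, 0.0362, 0.1768]
tool_rot: [0.472, 0.526, -0.472, 0.528]
ft_force: [-4.9, -1.9, 14.2]
grip_width: 0.019
```

```bash
python3 look.py 15
```

```text
[0.52008183 0.03623919 0.17681959] stand [-0.0574734   0.03214972] 9.0667 F [-4.93091726 -1.94699441 14.20814908] [-0.64038537  0.91714223  0.00136637] 0.018986031011818044
F stand [-5.11569383 -1.39083031]
```

>>> apply_moves(
  targets=[0, 0, -0.002, 0, 0, 0, 0, 0, 0, -0.002, 0, 0, 0, 0, 0, 0, -0.002, 0, 0, 0, 0],
)

```text
clock: 9.32
eef_pos: [0.52, 0.0366, 0.1769]
tool_rot: [0.472, 0.525, -0.472, 0.528]
ft_force: [-5.2, -3.4, 14.3]
grip_width: 0.0186
```

```bash
python3 look.py 16
```

```text
[0.52004073 0.03663154 0.17686469] stand [-0.05747094  0.03254421] 9.3167 F [-5.18741393 -3.37356989 14.32197658] [-0.71844711  0.92802643 -0.03613887] 0.018597530799977766
F stand [-5.52808645 -2.78037717]
```

>>> apply_moves(
  targets=[0, 0, -0.002, 0, 0, 0, 0, 0, 0, -0.002, 0, 0, 0, 0, 0, 0, -0.002, 0, 0, 0, 0],
)

```text
clock: 9.57
eef_pos: [0.52, 0.0371, 0.1769]
tool_rot: [0.472, 0.525, -0.472, 0.528]
ft_force: [-5.4, -3.8, 14.9]
grip_width: 0.0185
```

```bash
python3 look.py 17
```

```text
[0.52001134 0.03708416 0.17689365] stand [-0.0574502   0.03299731] 9.5667 F [-5.35037574 -3.79626063 14.86080143] [-0.72572305  0.9164657   0.02181973] 0.018472719929101947
F stand [-5.73670848 -3.18249763]
```

>>> apply_moves(
  targets=[0, 0, -0.002, 0, 0, 0, 0, 0, 0, -0.002, 0, 0, 0, 0, 0, 0, -0.002, 0, 0, 0, 0],
)

```text
clock: 9.82
eef_pos: [0.5199, 0.0374, 0.1769]
tool_rot: [0.472, 0.525, -0.472, 0.528]
ft_force: [-4.4, -3.8, 14.5]
grip_width: 0.0186
```

```bash
python3 look.py 18 wrist side
```

```text
[0.51994582 0.03743602 0.17689873] stand [-0.05747648  0.03335425] 9.8167 F [-4.44743542 -3.75771885 14.5225263 ] [-0.76103493  0.92505081  0.01085291] 0.018563099163296036
F stand [-4.83503128 -3.24385654]
```

View pics/wrist18.png

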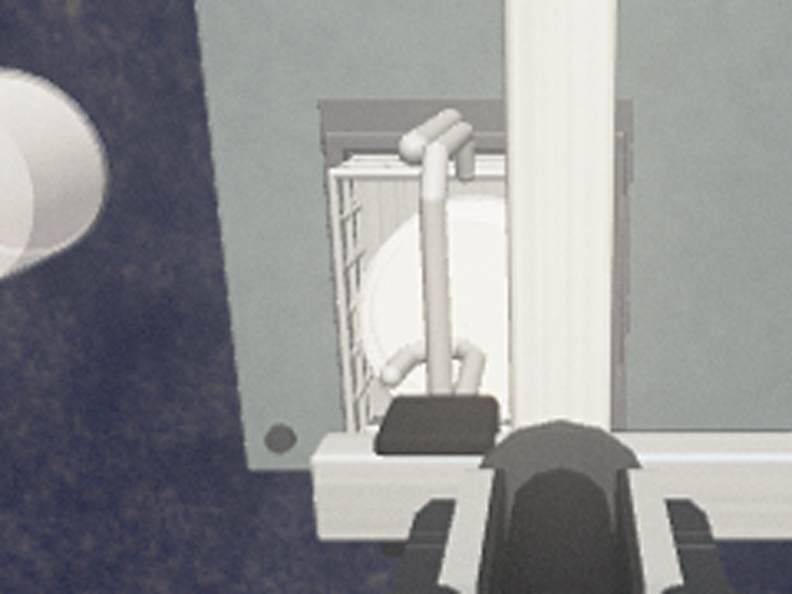

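View pics/side18.png

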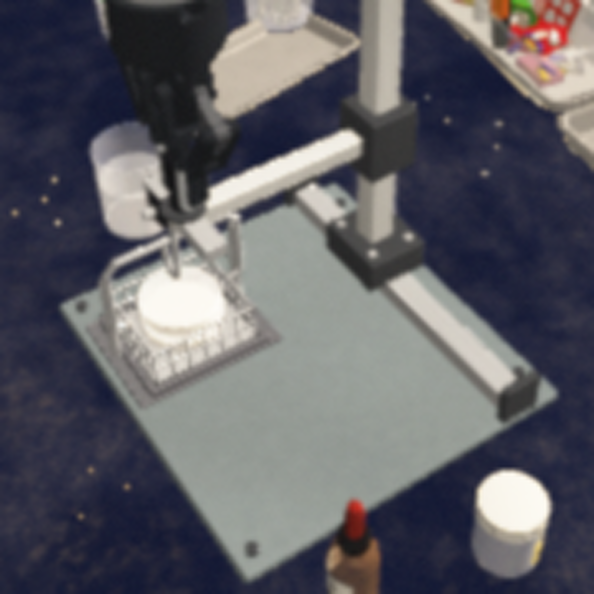

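>>> apply_moves(
  targets=[0, 0, -0.002, 0, 0, 0, 0, 0, 0, -0.002, 0, 0, 0, 0, 0, 0, -0.002, 0, 0, 0, 0],
)

```text
clock: 10.17
eef_pos: [0.5199, 0.0377, 0.1769]
tool_rot: [0.472, 0.525, -0.472, 0.528]
ft_force: [-4.6, -4.8, 13.3]
grip_width: 0.0187
```

```bash
python3 look.py 19
```

```text
[0.51992231 0.03766083 0.17691014] stand [-0.05747503  0.03358028] 10.1667 F [-4.55392629 -4.83372839 13.32549641] [-0.92553836  0.90071137  0.10816266] 0.018713035581367343
F stand [-5.05963976 -4.30153697]
```

>>> apply_moves(
  targets=[0, 0, -0.002, 0, 0, 0, 0, 0, 0, -0.002, 0, 0, 0, 0, 0, 0, -0.002, 0, 0, 0, 0],
)

```text
clock: 10.42
eef_pos: [0.5199, 0.0379, 0.177]
tool_rot: [0.472, 0.525, -0.472, 0.528]
ft_force: [-4.2, -5.2, 14.5]
grip_width: 0.0187
```

```bash
python3 look.py 20
```

```text
[0.51993556 0.03793498 0.17696213] stand [-0.0574316   0.03385129] 10.4167 F [-4.21454782 -5.2401997  14.50423216] [-1.10845996  0.95604734  0.05339168] 0.018709090387599894
F stand [-4.76720072 -4.74298467]
```

>>> apply_moves(
  targets=[0, 0, 0, 0, 0, 0, 0, 0, 0, 0, 0, 0, 0, 0, 0, 0, 0, 0, 0, 0, 0, 0, 0, 0, 0, 0, 0, 0, 0, 0, 0, 0, 0, 0, 0, 0, 0, 0.004, 0, 0, 0, 0, 0, 0, 0.008, 0, 0, 0, 0, 0, 0, 0.012, 0, 0, 0, 0, 0, 0, 0.016, 0, 0, 0, 0, 0, 0, 0.016, 0, 0, 0, 0, 0, 0, 0.016, 0, 0, 0, 0],
)

```text
clock: 11.33
eef_pos: [0.5202, 0.0355, 0.1768]
tool_rot: [0.472, 0.526, -0.471, 0.528]
ft_force: [-4.2, -0.9, 14.2]
grip_width: 0.0186
```

```bash
python3 look.py 21 wrist
```

```text
[0.52015619 0.03551302 0.17678731] stand [-0.05747965  0.03141977] 11.3333 F [-4.24705841 -0.90916056 14.17344805] [-0.22283206  0.92126026 -0.0309783 ] 0.018587169875008032
F stand [-4.32145906 -0.43482132]
```

View pics/wrist21.png

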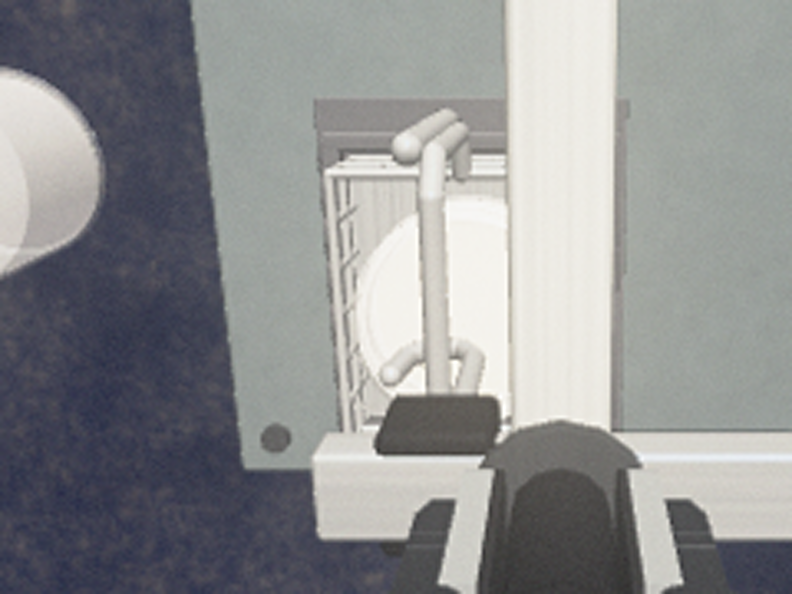

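>>> apply_moves(
  targets=[-0.01, 0, 0, 0, 0, 0, 0, -0.025, 0, 0, 0, 0, 0, 0, -0.045, 0, 0, 0, 0, 0, 0, -0.065, 0, 0, 0, 0, 0, 0, -0.082, 0, 0, 0, 0, 0, 0, -0.095, 0, 0, 0, 0, 0, 0, -0.1, 0, 0, 0, 0, 0, 0, -0.1, 0, 0, 0, 0, 0, 0],
)

```text
clock: 12.05
eef_pos: [0.5202, 0.0355, 0.2019]
tool_rot: [0.472, 0.526, -0.471, 0.528]
ft_force: [-4.3, -1.7, 14.5]
grip_width: 0.0183
```

```bash
python3 look.py 22 wrist side
```

```text
[0.52015996 0.03549477 0.20188325] stand [-0.05747792  0.03140122] 12.05 F [-4.3044817  -1.71542668 14.53268808] [-0.23752754  0.92302834  0.0168148 ] 0.018275125905308484
F stand [-4.46752592 -1.22982257]
```

View pics/wrist22.png

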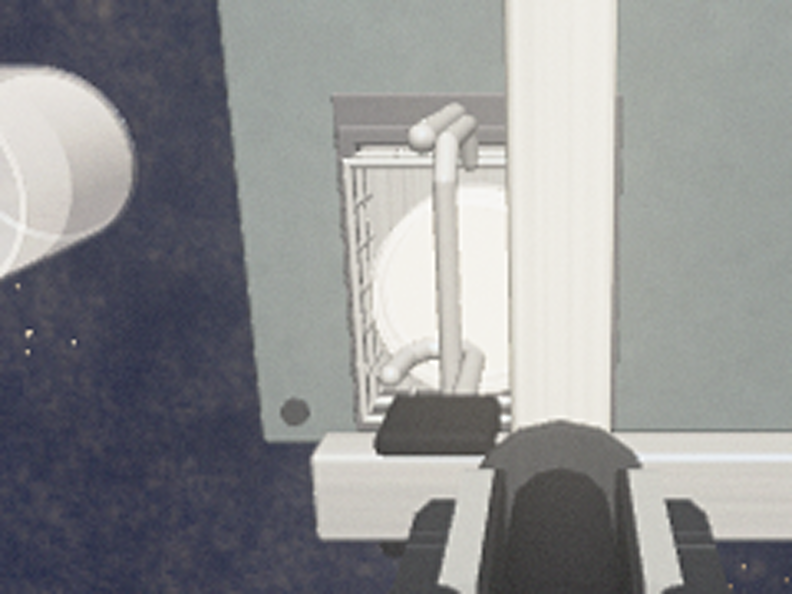

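View pics/side22.png

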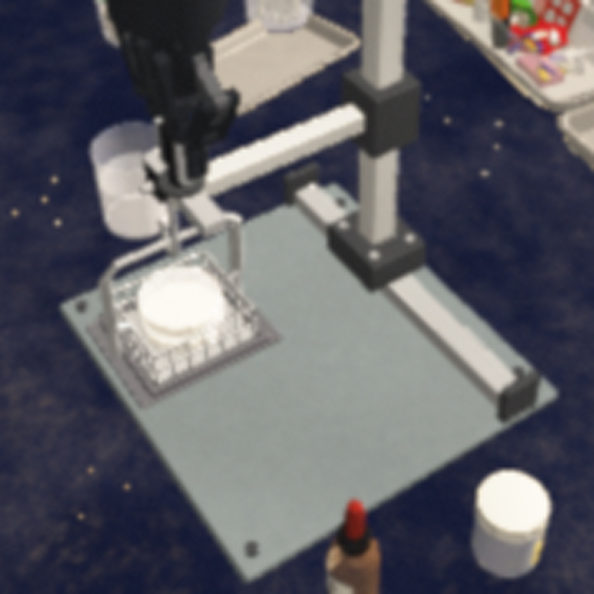

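>>> apply_moves(
  targets=[-0.008, 0, 0, 0, 0, 0, 0, -0.016, 0, 0, 0, 0, 0, 0, -0.024, 0, 0, 0, 0, 0, 0, -0.032, 0, 0, 0, 0, 0, 0, -0.04, 0, 0, 0, 0, 0, 0, -0.048, 0, 0, 0, 0, 0, 0, -0.056, 0, 0, 0, 0, 0, 0, -0.062, 0, 0, 0, 0, 0, 0, -0.064, 0, 0, 0, 0, 0, 0, -0.064, 0, 0, 0, 0, 0, 0],
)

```text
clock: 12.98
eef_pos: [0.5201, 0.0355, 0.2167]
tool_rot: [0.472, 0.526, -0.471, 0.527]
ft_force: [-2.6, -1.0, 8.7]
grip_width: 0.0185
```

```bash
python3 look.py 23 wrist side
```

```text
[0.52007983 0.03551464 0.21671593] stand [-0.05755536  0.03142981] 12.9833 F [-2.58144481 -1.01204332  8.68619861] [-0.21083325  0.49195927  0.05113664] 0.018493703927691167
F stand [-2.67737904 -0.72092336]
```

View pics/wrist23.png

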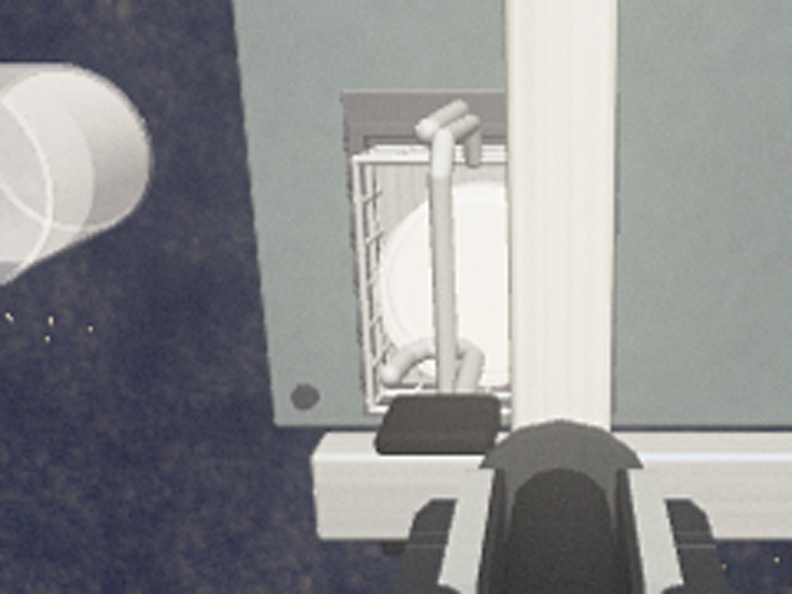

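View pics/side23.png

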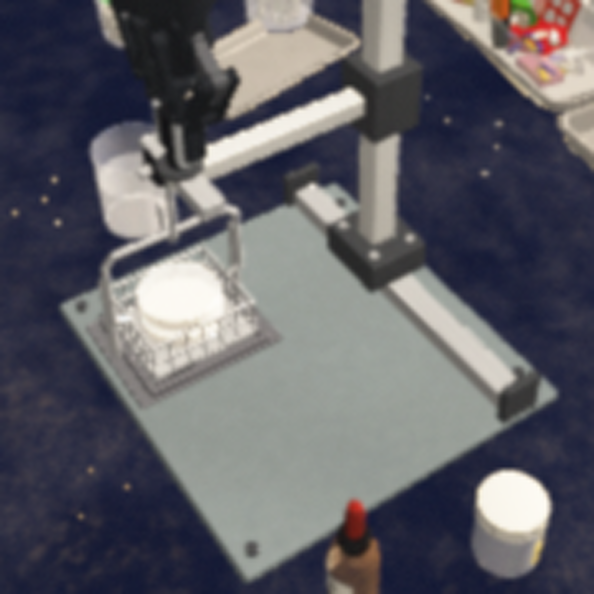

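>>> apply_moves(
  targets=[-0.01, 0, 0, 0, 0, 0, 0, -0.026, 0, 0, 0, 0, 0, 0, -0.044, 0, 0, 0, 0, 0, 0, -0.062, 0, 0, 0, 0, 0, 0, -0.08, 0, 0, 0, 0, 0, 0, -0.098, 0, 0, 0, 0, 0, 0, -0.116, 0, 0, 0, 0, 0, 0, -0.134, 0, 0, 0, 0, 0, 0, -0.15, 0, 0, 0, 0, 0, 0, -0.162, 0, 0, 0, 0, 0, 0, -0.17, 0, 0, 0, 0, 0, 0, -0.17, 0, 0, 0, 0, 0, 0],
)

```text
clock: 14.08
eef_pos: [0.52, 0.0355, 0.2585]
tool_rot: [0.472, 0.527, -0.472, 0.527]
ft_force: [-1.9, -1.5, 5.4]
grip_width: 0.0183
```

```bash
python3 look.py 24 wrist side
```

```text
[0.52004511 0.03552025 0.25845613] stand [-0.05758925  0.03143922] 14.0833 F [-1.91311902 -1.485434    5.36249404] [-0.37002242  0.33225475 -0.00512852] 0.018344287509026055
F stand [-2.06538912 -1.26519024]
```

View pics/side24.png

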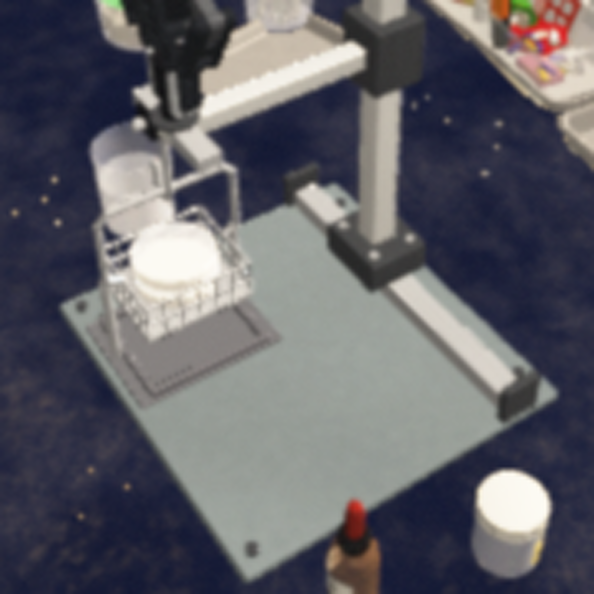

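View pics/wrist24.png

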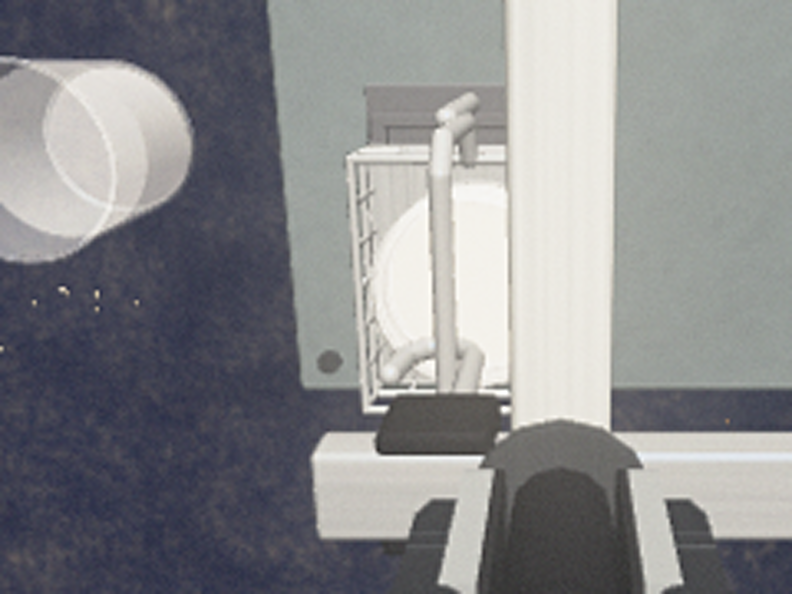

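>>> apply_moves(
  targets=[-0.006, 0, 0, 0, 0, 0, 0, -0.012, 0, 0, 0, 0, 0, 0, -0.017, 0, 0, 0, 0, 0, 0, -0.021, 0, 0, 0, 0, 0, 0, -0.021, 0, 0, 0, 0, 0, 0, -0.021, 0, 0, 0, 0, 0, 0],
)

```text
clock: 14.68
eef_pos: [0.52, 0.0357, 0.2633]
tool_rot: [0.472, 0.527, -0.471, 0.527]
ft_force: [-1.5, -1.5, 5.2]
grip_width: 0.0189
```

```bash
python3 look.py 25
```

```text
[0.52002827 0.03566585 0.26328616] stand [-0.05758992  0.03158579] 14.6833 F [-1.47442462 -1.4621184   5.18468541] [-0.36269668  0.15849993  0.00286369] 0.01889236089236797
F stand [-1.62680176 -1.29043953]
```

>>> apply_moves(
  targets=[-0.002, 0, 0, 0, 0, 0, 0, -0.004, 0, 0, 0, 0, 0, 0, -0.004, 0, 0, 0, 0, 0, 0, -0.004, 0, 0, 0, 0, 0, 0],
)

```text
clock: 15.02
eef_pos: [0.5199, 0.0357, 0.2636]
tool_rot: [0.471, 0.527, -0.472, 0.527]
ft_force: [1.9, -1.6, 2.1]
grip_width: 0.0183
```

```bash
python3 look.py 26
```

```text
[0.51994759 0.03572209 0.26358691] stand [-0.0576639  0.0316506] 15.0167 F [ 1.87557896 -1.63151026  2.09746685] [-0.28826565 -0.17538229  0.03602609] 0.018335802816683983
F stand [ 1.68403482 -1.82856471]
```

>>> apply_moves(
  targets=[-0.002, 0, 0, 0, 0, 0, 0, -0.002, 0, 0, 0, 0, 0, 0, -0.002, 0, 0, 0, 0, 0, 0, -0.002, 0, 0, 0, 0, 0, 0.23, -0.002, 0, 0, 0, 0, 0, 0.26, -0.002, 0, 0, 0, 0, 0, 0.3, -0.002, 0, 0, 0, 0, 0, 0.4, -0.002, 0, 0, 0, 0, 0, 0.6, -0.002, 0, 0, 0, 0, 0, 0.8, -0.002, 0, 0, 0, 0, 0, 0.8, -0.002, 0, 0, 0, 0, 0, 0.8],
)

```text
clock: 15.93
eef_pos: [0.5199, 0.0358, 0.2647]
tool_rot: [0.472, 0.527, -0.471, 0.527]
ft_force: [-0.7, -0.6, -0.0]
grip_width: 0.0685
```

```bash
python3 look.py 27 wrist side
```

```text
[0.51988995 0.03577896 0.26471139] stand [-0.05771491  0.03171348] 15.9333 F [-0.69070601 -0.55063277 -0.03042696] [-0.02248075  0.03158767 -0.0216017 ] 0.06852913201158778
F stand [-0.74726356 -0.4710291 ]
```

View pics/side27.png

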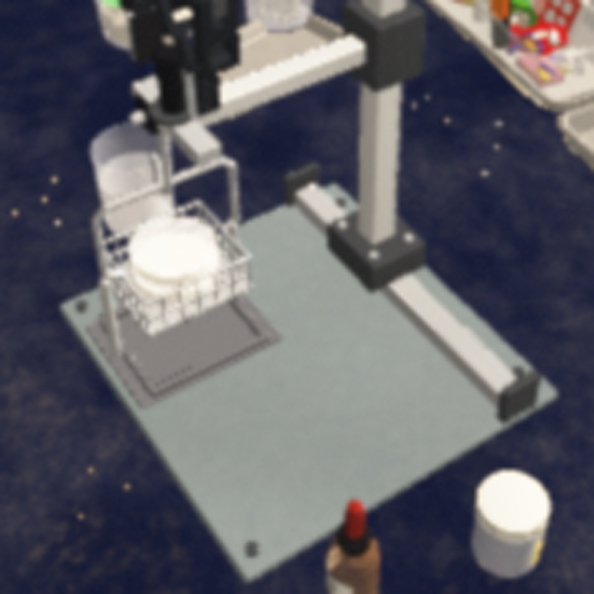

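View pics/wrist27.png

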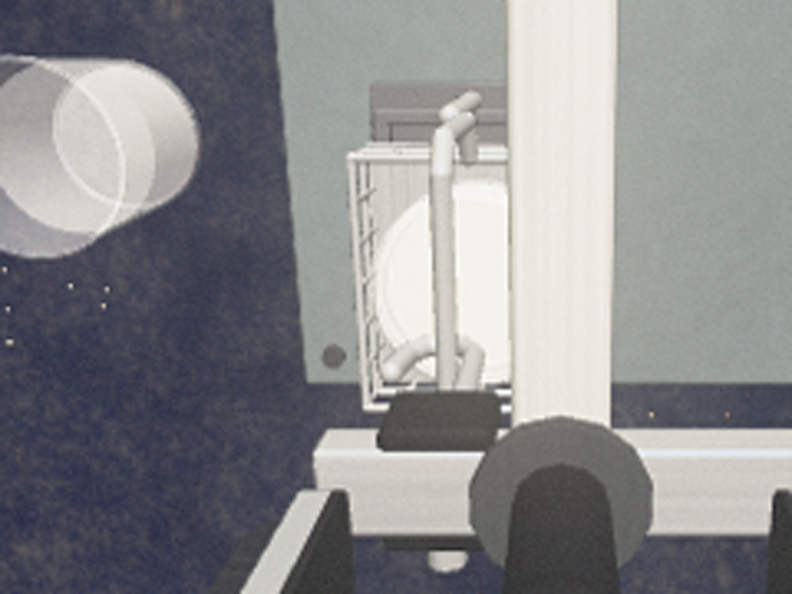

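Released with no force left on the tool. The carrier hangs in the hook: the side view shows it clear of the nest, and the wrist view shows the bar at (445,300) inside the throat. Now I'll back straight up.

>>> apply_moves(
  targets=[-0.03, 0, 0, 0, 0, 0, 0.8, -0.09, 0, 0, 0, 0, 0, 0.9, -0.17, 0, 0, 0, 0, 0, 1, -0.26, 0, 0, 0, 0, 0, 1, -0.34, 0, 0, 0, 0, 0, 1, -0.39, 0, 0, 0, 0, 0, 1, -0.4, -0.05, 0, 0, 0, 0, 1, -0.4, -0.15, 0, 0, 0, 0, 1, -0.4, -0.28, 0, 0, 0, 0, 1, -0.4, -0.4, 0, 0, 0, 0, 1, -0.4, -0.45, 0, 0, 0, 0, 1, -0.4, -0.45, 0, 0, 0, 0, 1],
)

```text
clock: 17.03
eef_pos: [0.4057, 0.023, 0.3663]
tool_rot: [0.472, 0.526, -0.471, 0.527]
ft_force: [-0.0, -0.3, -0.3]
grip_width: 0.0857
```

```bash
python3 look.py 28 side top
python3 - <<'E'
import cv2
a=cv2.imread("pics/top28.png")[110:270,190:380];cv2.imwrite("pics/top28z.png",cv2.resize(a,None,fx=3.7,fy=3.7,interpolation=cv2.INTER_CUBIC))
E
```

```text
[0.40571349 0.02302228 0.36627421] stand [-0.17260177  0.03163738] 17.0333 F [-0.04876121 -0.3354302  -0.33599333] [ 0.01294428 -0.02867746 -0.05833315] 0.08566749945629554
F stand [-0.08548754 -0.32799841]
```

View pics/side28.png

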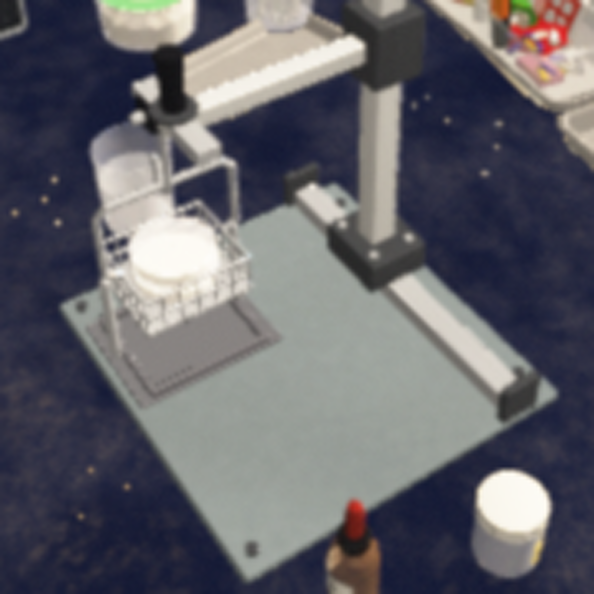

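View pics/top28z.png

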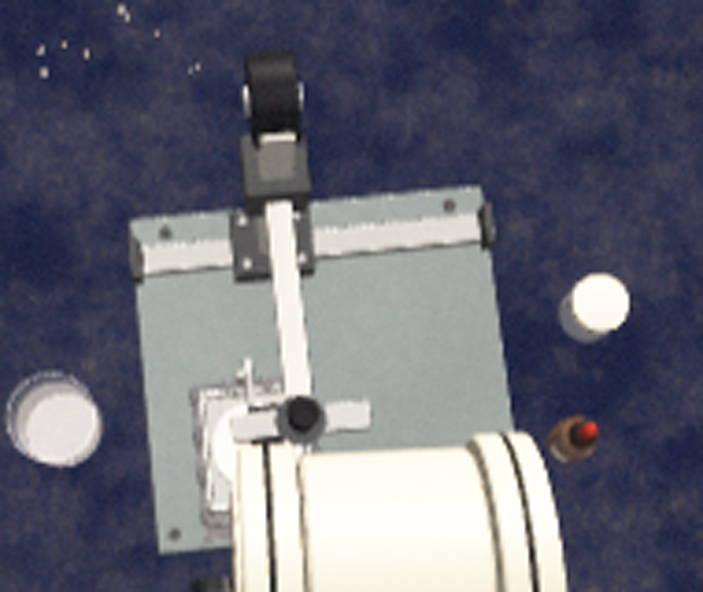

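Run:
```python
from h import *
S=np.load("stand.npz");R,o=S["R"],S["o"]
a=np.load("pics/side28.npz")["im"][195:260,190:260,::-1];cv2.imwrite("pics/s28z.png",cv2.resize(a,None,fx=8,fy=8,interpolation=cv2.INTER_CUBIC))
for z in (.168,.114):
  for x in (-.107,-.013):
    for y in (.058,.062):
      w=R@[x,y]+o;print(z,x,y,(proj("side",[*w,z])-[190,195])*8, (proj("side",[*w,z])-[170,150])*3.3)
```

```text
0.168 -0.107 0.058 [103.2360257  148.28693667] [108.5848606  209.66836138]
0.168 -0.107 0.062 [ 97.15141899 140.69309299] [106.07496033 206.53590086]
0.168 -0.013 0.058 [383.32235001  31.61443692] [224.12046938 161.54095523]
0.168 -0.013 0.062 [376.65300098  24.73185295] [221.3693629  158.70188934]
0.114 -0.107 0.058 [124.52503452 282.005951  ] [117.36657674 264.82745479]
0.114 -0.107 0.062 [118.6178987  274.30029162] [114.92988321 261.64887029]
0.114 -0.013 0.058 [392.91162651 163.85623595] [228.07604594 216.09069733]
0.114 -0.013 0.062 [386.46902461 156.84397126] [225.41847265 213.19813815]
```

View pics/s28z.png

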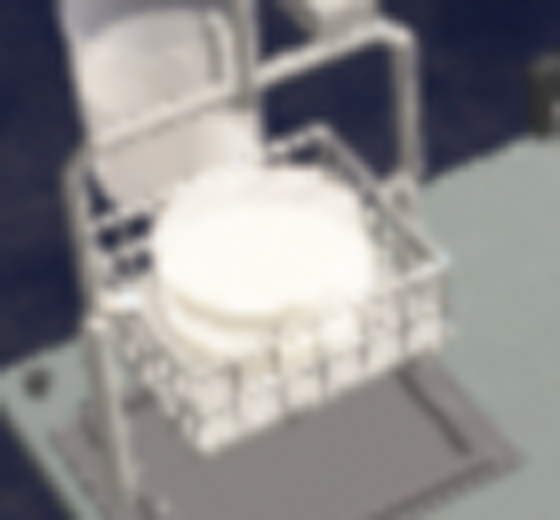

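The bar runs from (95,142) to (385,30) in this enlarged view. For a level bar at z = 0.168 I predicted (97,141) to (377,25), so the carrier is level at full height.

```bash
python3 -c "
from workcell import bot
print(bot.job_done(),bot.get_obs()['clock'])"
```

```text
the job is handed in; nothing more can be done
the job is handed in; nothing more can be done
```

The carrier of dishes is hanging level from the hook with the arm at its top stop. I handed the job in at about 17 s with the robot clear of everything.

**What I did:**
- I gripped the knob, pulled the arm down about 87 mm and ran the trolley to +y with the hook below the bail.
- I crept in by 0.5 to 1 mm steps until the shank rested on the bar. The side force peaked at about 5 N, of which roughly 1.5 N is trolley friction. I held it there about 0.4 s.
- I eased back 2.4 mm and let the arm rise slowly. The upward pull on the tool dropped from about 14 N to 9 N as the carrier came off the nest.
- I released at the top stop and backed away.

**Last checks:**
- **Height:** the tool was back at the z it had when I first gripped the knob (0.2636 m), so the arm is at its top stop.
- **Level:** in the side view the bar's ends lie within about 1 pixel of where a level bar at full height should be. The carrier is clear of the nest, with the bar in the hook's throat.
- **Other objects:** the beaker, dropper bottle and jar look unmoved.
- **Robot:** the tool force was about zero after release and after retreat.

**What disagreed:** the top and wrist cameras put the knob about 6 mm apart in x and y. I used the wrist view for the grasp and relative distances for the hook. The force readings carried about 1 N of noise, so I also judged contact by the tool torque and the pictures.

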